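Square up a loose rail with a frame square and hold it

TASK

The loose rail on the breadboard has to be at a right angle to the fixed rail before a colleague tightens its screw. Slide the post-holder carrier along the fixed rail until it is out of the way, then pick up the frame square, set it down flat on the board and press it fully home into the corner of the two rails, so that one leg bears along the fixed rail and the other pushes the loose rail round until it lies along that leg. Finish while still holding the square there, pressed against both rails (do not let go), and leave the things round about where they are.

Things in the scene. Friction and masses are not known exactly. Their poses are not given: they have to be found in the camera images.
- breadboard: Flat aluminium plate with a grid of small holes, 280 x 360 x 12 mm, lying on the table; it does not move. Origin: centre of its underside; x (280 mm) points away from the robot, y (360 mm) to the robot's left; top at z = 0.012. Two black rails stand on it, each with a foot 40 mm wide and 12 mm high, narrower above, 26 mm high in all; the square bears on the foot's long edge.
- fixed_rail: Black rail screwed down along the far edge of the board, 340 mm long, along the board's y. Origin: centre of its underside; the edge that faces the robot, which the square bears on, is 20 mm in front of it, at board x = 0.085.
- loose_rail: Black rail, 190 mm long, at the board's left, from the corner towards the robot; at its near end a slotted ear (62 x 29 x 6 mm). Turns about a screw near the corner. Origin: on the screw's axis, on the board's top, at board x = 0.059, y = 0.135; the rail runs from its own x = 0.020 to -0.170 and the edge for the square is its right-hand one, own y = -0.020 (board y = 0.115 when square).
- rail_pivot (a joint): Angle of the loose rail (rad): 0 when it is exactly square to the fixed rail, positive when its near end leans to the right, into the corner, as it does at the start (0.05 to 0.12); range -0.04 to 0.16. It stays where it is left; about 1.8 N at 140 mm from the screw turns it.
- carrier (a joint): Travel (m) of the carrier along the fixed rail to the right (board -y), away from the corner: 0 to 0.20, at start 0 to 0.06; its centre is at board x = 0.105, y = 0.065 - travel. Black saddle, 56 mm wide, 36 mm long, with a post holder on top; its sides overhang the rail by 8 mm and block the leg of a seated square until the travel is over 0.128. Moves with about 2 N.
- holder_grip (a point): Point on the axis of the post holder on the carrier: an upright black barrel, diameter 25 mm, 50 mm high; the point is 14 mm below the barrel's top. A thumb screw stands out of its far side.
- square: Steel frame square, 0.4 kg, lying flat: two legs at a right angle, each 160 mm long, 18 wide, 18 high, joined by a diagonal brace. Origin: the outer corner (cut back by a 6 mm notch), at the underside; the legs run along its own -x and -y; their outer faces are its planes y = 0 and x = 0. Fully home, it lies parallel to the board, origin at board x = 0.085, y = 0.115.
- square_grip (a point): Middle of the square's diagonal brace, 9 mm above its underside, 62.5 mm along each leg from the outer corner: the brace is a bar 14 mm wide and 18 mm high, to be gripped across its width (along the square's own x = y diagonal); 45 mm are free towards the corner between the legs, 22 mm wide there.
- collar: Bystander: black clamp collar, 25 x 36 x 12 mm, on the table to the left.
- cage: Bystander: black square plate with a hole, 41 x 41 x 9 mm, on the table to the left.
- mount: Bystander: black square kinematic mirror mount lying on its face, 51 x 51 x 39 mm, on the board at its near right.

How it is judged:
On the way, in this order (a step that is already met when the one before it is completed fails the run):
1. the carrier has been slid along the fixed rail, clear of where the square's leg goes (value of joint carrier above 0.12 m), for 0.1 s.
2. the square is home in the corner, bearing on both rails, and the loose rail is square (contact force between square and fixed_rail above 1 N and contact force between square and loose_rail above 1 N and contact force between the fingers and square above 1 N and value of joint rail_pivot between -0.02 and 0.02 rad and angle between the x axis of square and the x axis of breadboard, either way round below 0.02 rad and x of square in the frame of breadboard above 0.082 m and y of square in the frame of breadboard above 0.112 m and z of square in the frame of breadboard below 0.016 m and angle between square's own z axis and vertical below 0.035 rad), for 0.2 s.
At the end, for the whole second after the job is handed in: Fingers hold the square flat on the board (under 4 mm up), home in the corner within 3 mm and pressed on each rail with over 1 N; it and the loose rail are square within 0.02 rad; the carrier is past 0.12 m; all is still (all of step 2 and value of joint carrier above 0.12 m and linear speed of square below 0.01 m/s); the arm keeps its last pose, push and grip.
It fails at once if a bystander is pushed away (more than 30 mm) (distance of any of mount, collar, cage from where it was at the start of the episode above 0.03 m).
It also fails if it takes over 51 s, if anything falls off the work surface, if the arm or the gripper's body presses on something with over 40 N, if the wrist force passes 120 N, or if a joint passes its speed limit or range.

ROBOT

A 6-joint arm with a two-finger parallel gripper is mounted at the origin on a cart in front of the work surface, level with it; the furniture and walls round the work are solid. World frame = base frame: x ahead of the robot, y to its left, z up, the work surface at z = 0. Lengths are in m, angles in rad, forces in N, time in s.
With the tool pointing down it reaches from about 0.25 to 0.775 m from the base axis. Payload 4 kg.
Tool frame: the origin (TCP) lies at the very end of the fingers, on their centre line; the grasp point (between the pads) lies 19 mm behind it (robot.hold_point_z is the distance from the TCP to the grasp point, in m); z points along the fingers, y is the line along which they close (so a half turn about z gives the same grasp; the last joint's range is limited). The gripper opens to 94 mm and grips with 3 to 60 N. Pads are 16 mm wide; open, the fingers measure 119 mm over their backs; the gripper's body (75 mm by 177 mm) begins 78 mm behind the grasp point.
Start: joints at [-1.328, 0.087, 1.371, -0, 1.684, -0.103], TCP at [0.186, -0.517, 0.206] pointing down, gripper open.
Joint ranges: [-3.1, 3.1], [-0.76, 2.03], [0.27, 2.55], [-1.08, 4.22], [0.17, 2.65], [-2.57, 2.57]. Speed limits (rad/s): [2.79, 2.79, 3.14, 3.14, 3.14, 3.14].

INTERFACE

Orientations are given as [roll, pitch, yaw] about the fixed x, y, z axes, in that order (R = Rz(yaw) Ry(pitch) Rx(roll)).
In Python, from bench import robot gives the robot as it stands.
- The arm moves only by the tool carry_out, never from a script. Its argument "steps" is a list of rows, each a list of 3 entries, a list of its own where there are three numbers: the shift along the tool's x, y, z in m, then the turn about the tool's z in units of 10 degrees (1.0 is 10 degrees), then the closure, from -1 (fully open) to 1 (shut). In form: [[[tx, ty, tz], roll, jaw], ...]. A call has 1 to 10 rows; each row is the pose to reach, as a shift and turn from the pose commanded when the call began, along the tool's axes at that moment; what a row does not reach only later rows make up. A row lasts 1/8 s, in which the tool goes at most 62.5 mm and 10.7 degrees, less where a joint would pass 70% of its speed; a pose out of reach is approached as far as the arm can. A call with a gripper value outside its range is refused whole. The fingers move at their own pace and stop on an object; the grip force is fixed at half the most. Time passes only in rows, so rows that repeat a pose let the fingers close. It gives the time, the measured TCP pose, the force, the opening and the grip force at its end, in the units of the state.
- robot.get_obs(): the state, without advancing time (a new reading comes with each control period).
- robot.snapshot(name): name is "scene" or "top" or "wrist"; returns a dict with "image" (384x512x3 uint8, red, green, blue), "z_map" (384x512 float32, m along the optical axis (not along the pixel's ray), 0 where there is no reading), "mtx" (3x3 intrinsics, pixels), "R" (3x3) and "t" (3): a world point X has camera coordinates R X + t. Camera axes: x right, y down, z forward; pixel columns grow to the right and rows downward; lengths in m; the calibration is good to about 2 mm. A picture is of the moment at which its call begins.
- robot.close_job(): hands the job in; it is judged then, once.
The state is a dict: "time": time; "joint_positions": joint angles; "qvel": joint speeds; "joint_torque": joint torques, N m; "tool_pos": TCP position; "ee_rot": TCP orientation; "wrist_force": force on the tool from outside, world axes, zero at the start; "wrist_torque": the same for the moment, N m; "width": finger opening in m; "finger_force": force on a finger pad.
Only numpy, scipy, OpenCV 4.12 (cv2) and the standard library are available. Lean on these libraries where they do the work, as an engineer would, in place of code of your own. Each camera call takes 0.05 s, during which the arm holds its last target. There are 200 camera calls.

## Working session

There is one attempt and no reset: what is moved stays moved. The work goes in short steps, Python scripts to look and compute and a tool call to move; the robot and the scene stay as the last step left them, time stands still between calls to the robot, and variables do not carry over. Pictures are saved under pics/ and viewed, at most 10 in all, crops included, and the job is handed in when it is done.

Besides the shell and the picture viewer there is one more tool, called in YAML: its name, and indented under it one key for each argument. carry_out: Moves the arm, as the interface text tells. Its arguments: {"type":"object","properties":{"steps":{"type":"array","items":{"type":"array"}}},"required":["steps"]}

```bash
mkdir -p pics; cat > h.py <<'E'
import numpy as np, cv2
from bench import robot
def snap(n,f=None):
    s=robot.snapshot(n)
    if f: cv2.imwrite('pics/'+f,s['image'][:,:,::-1])
    return s
def world(s,u,v,z=None):
    "pixel -> world, by depth map or onto plane z"
    d=np.linalg.inv(s['mtx'])@np.array([u,v,1.]); R=np.array(s['R']);t=np.array(s['t'])
    o=-R.T@t; w=R.T@d
    k=s['z_map'][int(round(v)),int(round(u))] if z is None else (z-o[2])/w[2]
    return o+k*w
E
python3 - <<'E'
from h import *
a=snap('top','top.png');b=snap('scene','scene.png')
np.savez('top.npz',**a);np.savez('scene.npz',**b)
o=robot.get_obs();print({k:np.round(v,3).tolist() for k,v in o.items()})
for s in(a,b):print(-s['R'].T@s['t'],np.round(s['R'],2).tolist())
E
```

```text
{'time': 0.1, 'joint_positions': [-1.328, 0.088, 1.372, 0.0, 1.684, -0.103], 'qvel': [0.001, -0.0, -0.004, 0.0, -0.001, -0.001], 'joint_torque': [0.001, -34.125, -30.33, 0.072, 0.03, -0.0], 'tool_pos': [0.186, -0.517, 0.204], 'ee_rot': [-3.14, -0.0, 0.346], 'wrist_force': [-0.204, -0.02, 0.072], 'wrist_torque': [-0.019, -0.019, 0.015], 'finger_force': 0.0, 'width': 0.094}
[0.42404136 0.00242909 1.42356009] [[-0.01, -1.0, 0.0], [-1.0, 0.01, -0.07], [0.07, -0.01, -1.0]]
[-0.19094337  0.66306317  0.79000547] [[-0.7, -0.71, -0.0], [-0.42, 0.41, -0.81], [0.58, -0.57, -0.59]]
```

View pics/top.png

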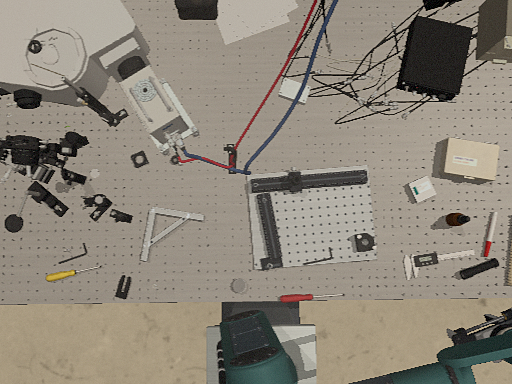

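View pics/scene.png

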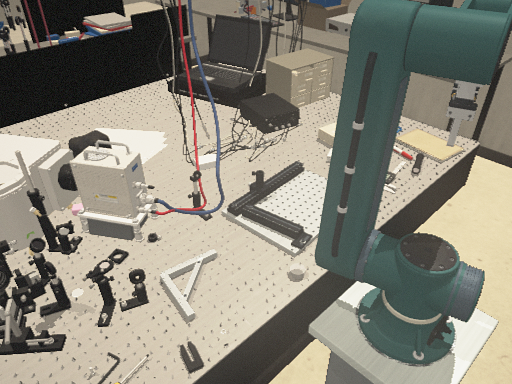

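The top view shows the square's corner at about (152,208) with its leg ends at (203,217) and (144,260). The board spans (248,175) to (375,265), the carrier is at (294,180), and the loose rail runs from (263,195) to (270,262). Next I'll enlarge that area.

```bash
python3 - <<'E'
from h import *
s=dict(np.load('top.npz'))
im=s['image'][:,:,::-1]
cv2.imwrite('pics/c.png',cv2.resize(im[140:280,130:390],None,fx=3,fy=3,interpolation=cv2.INTER_CUBIC))
for u,v in[(152,208),(203,217),(144,260),(294,180),(294,173),(300,230),(320,182),(263,220)]:print(u,v,np.round(world(s,u,v),3))
print(s['mtx'])
E
```

```text
152 208 [0.496 0.317 0.01 ]
203 217 [0.467 0.166 0.011]
144 260 [0.345 0.338 0.019]
294 180 [ 0.569 -0.1    0.055]
294 173 [ 0.584 -0.098  0.093]
300 230 [ 0.425 -0.118  0.011]
320 182 [ 0.563 -0.177  0.04 ]
263 220 [ 0.456 -0.01   0.041]
[[479.37557733   0.         260.94082095]
 [  0.         479.37557733 195.52089309]
 [  0.           0.           1.        ]]
```

View pics/c.png

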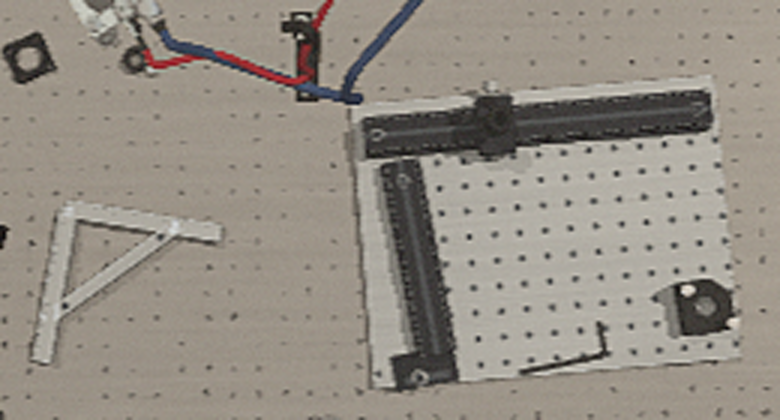

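The crop shows the board corners at about (350,107), (712,77), (740,357) and (372,388). The square's outer edges run (75,203)-(222,226) and (62,212)-(33,360). The post is near (492,110), and the clear rail to its right ends at (712,110).

```bash
python3 - <<'E'
from h import *
s=dict(np.load('top.npz'))
P=lambda x,y,z:world(s,130+(x+.5)/3-.5,140+(y+.5)/3-.5,z)
c=[P(*p,.012) for p in[(350,107),(712,77),(740,357),(372,388)]]
print(np.round(c,4).tolist())
bc=np.mean(c,0);yv=(c[0]+c[3]-c[1]-c[2])[:2];xv=(c[0]+c[1]-c[2]-c[3])[:2]
print('board',bc,np.arctan2(-yv[0],yv[1]),np.arctan2(xv[1],xv[0]),np.linalg.norm(yv)/2,np.linalg.norm(xv)/2)
yaw=np.arctan2(-yv[0],yv[1])
q=[P(*p,.018)[:2] for p in[(75,203),(222,226),(62,212),(33,360)]]
d1=q[1]-q[0];d2=q[3]-q[2]
k=np.linalg.solve(np.c_[d1,-d2],q[2]-q[0]);o=q[0]+k[0]*d1
print('sq o',o,np.arctan2(d1[0],-d1[1]),np.arctan2(-d2[1],-d2[0]),np.linalg.norm(q[1]-o),np.linalg.norm(q[3]-o))
# carrier points by depth
V,U=np.mgrid[165:205,250:372]
W=np.array([world(s,u,v) for u,v in zip(U.ravel(),V.ravel())])
R=np.array([[np.cos(yaw),np.sin(yaw)],[-np.sin(yaw),np.cos(yaw)]])
B=(W[:,:2]-bc[:2])@R.T
m=W[:,2]>.08
print('post',m.sum(),W[m].mean(0),W[m].min(0),W[m].max(0),np.median(B[m],0),B[m].min(0),B[m].max(0))
E
```

```text
[[0.589, 0.0375, 0.012], [0.614, -0.3211, 0.012], [0.3385, -0.3401, 0.012], [0.3137, 0.0193, 0.012]]
board [ 0.46380698 -0.15108289  0.012     ] 0.06936616066490774 0.06738400532146249 0.35983994860573876 0.2760392504329096
sq o [0.49936789 0.31781464] -0.16887082253565047 -0.19075927432074077 0.15634309461857268 0.1564496432324968
post 97 [ 0.53156246 -0.07244954  0.45199036] [ 0.42404136 -0.11401726  0.08608824] [0.58925015 0.00242909 1.42356009] [0.10426348 0.04903809] [-0.02902999  0.02949015] [0.12924825 0.15589898]
```

```bash
cat >> h.py <<'E'
def goto(x,y,z,yaw):
    o=robot.get_obs();c=o['ee_rot'][2];d=np.array([x,y,z])-o['tool_pos']
    dy=(yaw-c+np.pi)%(2*np.pi)-np.pi
    print('shift',np.round([d[0]*np.cos(c)+d[1]*np.sin(c),d[0]*np.sin(c)-d[1]*np.cos(c),-d[2]],4),'turn',round(-np.degrees(dy)/10,3))
E
python3 -c "
from h import *
goto(.565,-.096,.2,.068)"
```

```text
shift [ 0.499  -0.2677  0.0045] turn 1.592
```

carry_out:
  steps:
    - [[0.499, -0.268, 0.004], 1.59, -1]
    - [[0.499, -0.268, 0.004], 1.59, -1]
    - [[0.499, -0.268, 0.004], 1.59, -1]
    - [[0.499, -0.268, 0.004], 1.59, -1]
    - [[0.499, -0.268, 0.004], 1.59, -1]
    - [[0.499, -0.268, 0.004], 1.59, -1]
    - [[0.499, -0.268, 0.004], 1.59, -1]
    - [[0.499, -0.268, 0.004], 1.59, -1]
    - [[0.499, -0.268, 0.004], 1.59, -1]
    - [[0.499, -0.268, 0.004], 1.59, -1]

```text
time: 1.35
tool_pos: [0.5663, -0.0928, 0.2]
ee_rot: [-3.14, 0.002, 0.074]
wrist_force: [-0.3, -0.5, -0.4]
width: 0.0936
finger_force: 0.0
```

carry_out:
  steps:
    - [[0, 0, 0], 0, -1]
    - [[0, 0, 0], 0, -1]
    - [[0, 0, 0], 0, -1]

```text
time: 1.72
tool_pos: [0.5643, -0.0976, 0.2018]
ee_rot: [3.141, -0.0, 0.066]
wrist_force: [-1.4, 0.4, -0.5]
width: 0.0941
finger_force: 0.0
```

```bash
python3 - <<'E'
from h import *
s=snap('wrist','w1.png');np.savez('w1.npz',**s)
o=robot.get_obs();print(o['time'],o['tool_pos'],o['ee_rot'],o['joint_positions'])
m=(s['z_map']>0)
V,U=np.nonzero(m);d=np.linalg.inv(s['mtx'])@np.c_[U,V,np.ones(len(U))].T*s['z_map'][V,U]
W=(s['R'].T@(d-np.array(s['t'])[:,None])).T
k=(W[:,2]>.07)&(W[:,2]<.13)&(abs(W[:,0]-.565)<.05)&(abs(W[:,1]+.096)<.06)
print(k.sum(),W[k].min(0),W[k].max(0),np.percentile(W[k],[5,50,95],axis=0))
E
```

```text
1.775 [ 0.56445497 -0.09743658  0.20181498] [ 3.14120235e+00 -3.94971045e-04  6.61455194e-02] [-2.69763334e-01  1.38449482e-01  1.32161727e+00 -2.39754219e-04
  1.68102435e+00  1.23486112e+00]
838 [ 0.55694516 -0.11627182  0.07000235] [ 0.59256646 -0.08555548  0.09987567] [[ 0.56008426 -0.11380652  0.07526939]
 [ 0.57492603 -0.10138779  0.0968308 ]
 [ 0.58914797 -0.09019622  0.09869281]]
```

View pics/w1.png

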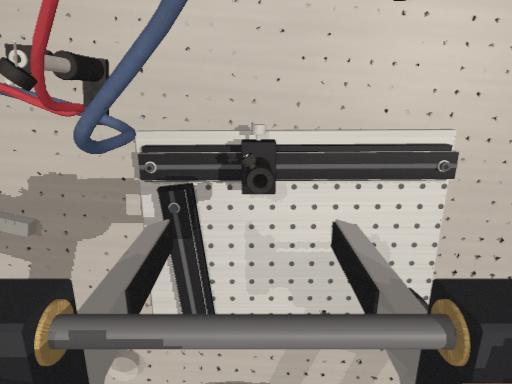

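The wrist view shows the barrel top at about (260,180), the carrier saddle across (242-276,140-193), and the rail's near edge around row 180. The loose rail leans into the corner, with its screw at (174,208). The blue hose is at about (100,140), clear of the barrel.

```bash
python3 - <<'E'
from h import *
s=dict(np.load('w1.npz'))
print('barrel',world(s,260,180,.098)); print('screw',world(s,174,208,.038))
for p in[(135,131),(455,129)]:print(world(s,*p,.012))
for p in[(140,181),(457,179)]:print(world(s,*p,.024))
E
```

```text
barrel [ 0.56986953 -0.10446344  0.098     ]
screw [ 0.5161073  -0.01468688  0.038     ]
[0.59447044 0.03435554 0.012     ]
[ 0.61954003 -0.32002491  0.012     ]
[0.54058817 0.02649421 0.024     ]
[ 0.56572587 -0.32786116  0.024     ]
```

```bash
python3 -c "
from h import *
goto(.569,-.104,.065,.07)"
```

```text
shift [0.0041 0.0068 0.1368] turn -0.022
```

carry_out:
  steps:
    - [[0.004, 0.007, 0.05], -0.02, -1]
    - [[0.004, 0.007, 0.1], -0.02, -1]
    - [[0.004, 0.007, 0.137], -0.02, -1]
    - [[0.004, 0.007, 0.137], -0.02, -1]
    - [[0.004, 0.007, 0.137], -0.02, -1]
    - [[0.004, 0.007, 0.137], -0.02, 1]
    - [[0.004, 0.007, 0.137], -0.02, 1]
    - [[0.004, 0.007, 0.137], -0.02, 1]
    - [[0.004, 0.007, 0.137], -0.02, 1]
    - [[0.004, 0.007, 0.137], -0.02, 1]

```text
time: 3.02
tool_pos: [0.5695, -0.1029, 0.0645]
ee_rot: [3.142, 0.0, 0.072]
wrist_force: [0.4, -1.0, 0.7]
width: 0.0472
finger_force: 0.0
```

carry_out:
  steps:
    - [[0, 0, 0], 0, 1]
    - [[0, 0, 0], 0, 1]

```text
time: 3.28
tool_pos: [0.5695, -0.103, 0.0644]
ee_rot: [3.141, 0.0, 0.072]
wrist_force: [0.3, -3.5, -0.4]
width: 0.0276
finger_force: 1.1
```

carry_out:
  steps:
    - [[0, 0, 0], 0, 1]
    - [[0, 0, 0], 0, 1]
    - [[0, 0.015, 0], 0, 1]
    - [[0, 0.03, 0], 0, 1]
    - [[0, 0.045, 0], 0, 1]
    - [[0, 0.06, 0], 0, 1]
    - [[0, 0.075, 0], 0, 1]
    - [[0, 0.09, 0], 0, 1]
    - [[0, 0.105, 0], 0, 1]
    - [[0, 0.12, 0], 0, 1]

```text
time: 4.53
tool_pos: [0.578, -0.2236, 0.0644]
ee_rot: [-3.142, 0.0, 0.072]
wrist_force: [-0.7, 2.9, -0.3]
width: 0.0252
finger_force: 30.0
```

carry_out:
  steps:
    - [[0, 0.01, 0], 0, 1]
    - [[0, 0.02, 0], 0, 1]
    - [[0, 0.02, 0], 0, 1]
    - [[0, 0.02, 0], 0, 1]
    - [[0, 0.02, 0], 0, 1]

```text
time: 5.15
tool_pos: [0.5794, -0.2429, 0.0644]
ee_rot: [3.14, 0.0, 0.072]
wrist_force: [-1.2, -2.7, -1.0]
width: 0.0248
finger_force: 30.0
```

carry_out:
  steps:
    - [[0, 0, 0], 0, -1]
    - [[0, 0, 0], 0, -1]
    - [[0, 0, 0], 0, -1]
    - [[0, 0, -0.05], 0, -1]
    - [[0, 0, -0.1], 0, -1]
    - [[-0.05, 0, -0.14], 0, -1]
    - [[-0.1, 0, -0.14], 0, -1]
    - [[-0.16, 0, -0.14], -1, -1]
    - [[-0.16, 0, -0.14], -2, -1]
    - [[-0.16, 0, -0.14], -2, -1]

```text
time: 6.4
tool_pos: [0.4196, -0.254, 0.205]
ee_rot: [3.14, -0.001, 0.418]
wrist_force: [-0.9, 0.1, 1.4]
width: 0.0942
finger_force: 0.0
```

```bash
python3 -c "
from h import *
print(robot.get_obs()['tool_pos'])
goto(.43,.267,.2,2.176)"
```

```text
[ 0.41964279 -0.2539827   0.205034  ]
shift [ 0.2211 -0.4719  0.005 ] turn -10.071
```

carry_out:
  steps:
    - [[0.022, -0.047, 0.005], -1, -1]
    - [[0.044, -0.094, 0.005], -2, -1]
    - [[0.066, -0.141, 0.005], -3, -1]
    - [[0.088, -0.188, 0.005], -4, -1]
    - [[0.11, -0.236, 0.005], -5, -1]
    - [[0.133, -0.283, 0.005], -6, -1]
    - [[0.155, -0.33, 0.005], -7, -1]
    - [[0.177, -0.378, 0.005], -8, -1]
    - [[0.199, -0.425, 0.005], -9, -1]
    - [[0.221, -0.472, 0.005], -10.07, -1]

```text
time: 7.65
tool_pos: [0.429, 0.2698, 0.1996]
ee_rot: [3.141, 0.0, 2.183]
wrist_force: [1.0, 0.5, -0.9]
width: 0.0941
finger_force: 0.0
```

carry_out:
  steps:
    - [[0, 0, 0], 0, -1]
    - [[0, 0, 0], 0, -1]
    - [[0, 0, 0], 0, -1]

```text
time: 8.02
tool_pos: [0.4292, 0.2662, 0.1996]
ee_rot: [-3.142, 0.0, 2.176]
wrist_force: [0.3, 0.4, 0.8]
width: 0.0941
finger_force: 0.0
```

```bash
python3 - <<'E'
from h import *
s=snap('wrist','w2.png');np.savez('w2.npz',**s)
o=robot.get_obs();print(o['time'],o['tool_pos'],o['ee_rot'],o['joint_positions'])
E
```

```text
8.075 [0.42920273 0.26606689 0.19963023] [3.14141119e+00 3.86811582e-04 2.17557995e+00] [ 4.42857459e-01 -1.23100342e-02  1.48507874e+00 -3.54188260e-04
  1.66858249e+00 -1.61960820e-01]
```

View pics/w2.png

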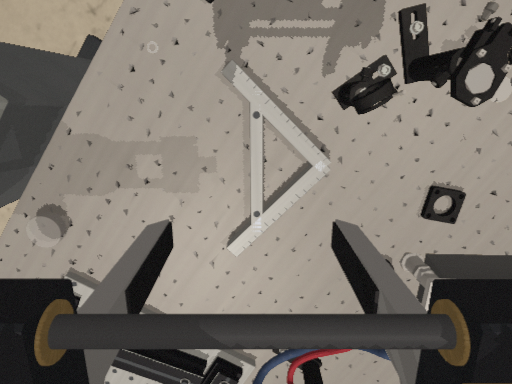

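The wrist view shows the square's corner at about (330,165) and its outer edges running (237,61)-(325,156) and (326,172)-(235,254). The brace is nearly vertical in the picture, from (257,113) to (257,214), parallel to the finger pads.

```bash
python3 - <<'E'
from h import *
s=dict(np.load('w2.npz'))
# refine: bright mask, min-area analysis of square
g=cv2.cvtColor(s['image'],cv2.COLOR_RGB2HSV)
m=((g[...,2]>175)&(g[...,1]<25)).astype(np.uint8);n,l,st,_=cv2.connectedComponentsWithStats(m)
i=l[150,257] or l[170,257];print(n,i,st[i])
q=[world(s,*p,.018)[:2] for p in[(237,61),(325,156),(326,172),(235,254),(257,113),(257,214)]]
dx=q[0]-q[1];dy=q[3]-q[2]
k=np.linalg.solve(np.c_[dx,-dy],q[2]-q[1]);o=q[1]+k[0]*dx
ax=np.arctan2(-dx[1],-dx[0]);ay=np.arctan2(dy[0],-dy[1]);b=q[5]-q[4]
print('o',o,ax,ay,np.linalg.norm(q[0]-o),np.linalg.norm(q[3]-o),'brace',np.arctan2(b[1],b[0])+np.pi/4,'mid',(q[4]+q[5])/2,np.linalg.norm(b))
y=(ax+ay)/2;x=np.array([np.cos(y),np.sin(y)]);v=np.array([-x[1],x[0]])
gp=o-.0625*(x+v);print(y,gp)
goto(gp[0],gp[1],.12,y+3*np.pi/4)
E
```

```text
23 7 [ 227   66  104  191 4521]
o [0.50280013 0.31948847] -0.19439503511896689 -0.19062830586688145 0.15264443309364506 0.15669956721679534 brace -0.17765477523663986 mid [0.43263515 0.27047212] 0.11527884168792443
-0.19251167049292417 [0.42949691 0.27010084]
shift [0.0032 0.0025 0.0796] turn 0.068
```

```bash
python3 -c "
from h import *
goto(.431,.270,.004,2.171)"
```

```text
shift [0.0022 0.0037 0.1956] turn 0.026
```

carry_out:
  steps:
    - [[0.002, 0.004, 0.05], 0.03, 0.06]
    - [[0.002, 0.004, 0.1], 0.03, 0.06]
    - [[0.002, 0.004, 0.13], 0.03, 0.06]
    - [[0.002, 0.004, 0.15], 0.03, 0.06]
    - [[0.002, 0.004, 0.15], 0.03, 0.06]
    - [[0.002, 0.004, 0.15], 0.03, 0.06]

```text
time: 8.82
tool_pos: [0.4319, 0.2708, 0.0507]
ee_rot: [3.14, 0.0, 2.172]
wrist_force: [0.7, 0.3, -0.1]
width: 0.0444
finger_force: 0.0
```

```bash
python3 - <<'E'
from h import *
s=snap('wrist','w3.png');np.savez('w3.npz',**s)
o=robot.get_obs();print(o['time'],o['tool_pos'],o['ee_rot'],o['width'])
# project TCP
print([ (lambda c:(s['mtx']@c/c[2])[:2])(s['R']@np.array([o['tool_pos'][0],o['tool_pos'][1],z])+s['t']) for z in(.018,.05)])
E
```

```text
8.875 [0.43218811 0.27106202 0.05108027] [3.13871700e+00 5.39017257e-04 2.17202432e+00] 0.04409414837904361
[array([253.02975286, 214.77593881]), array([253.33707617, 234.21621724])]
```

View pics/w3.png

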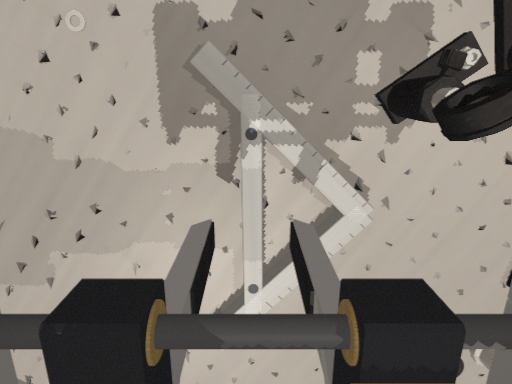

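The brace dots at (251,133) and (253,289) have their middle at (252,211), and the TCP projects to (253,215), so the tool is well aligned. I'll descend and grip.

carry_out:
  steps:
    - [[0, 0, 0.02], 0, 0.06]
    - [[0, 0, 0.04], 0, 0.06]
    - [[0, 0, 0.047], 0, 0.06]
    - [[0, 0, 0.047], 0, 0.06]
    - [[0, 0, 0.047], 0, 1]
    - [[0, 0, 0.047], 0, 1]
    - [[0, 0, 0.047], 0, 1]
    - [[0, 0, 0.047], 0, 1]
    - [[0, 0, 0.047], 0, 1]
    - [[0, 0, 0.047], 0, 1]

```text
time: 10.12
tool_pos: [0.4314, 0.2712, 0.0029]
ee_rot: [3.141, 0.0, 2.173]
wrist_force: [-0.4, 0.4, 3.1]
width: 0.0132
finger_force: 30.0
```

carry_out:
  steps:
    - [[0, 0, 0], 0, 1]
    - [[0, 0, -0.02], 0, 1]
    - [[0, 0, -0.06], 0, 1]
    - [[0, 0, -0.1], 0, 1]
    - [[0, 0, -0.1], 0, 1]
    - [[0, 0, -0.1], 0, 1]

```text
time: 10.88
tool_pos: [0.4295, 0.2702, 0.0998]
ee_rot: [-3.137, -0.0, 2.173]
wrist_force: [0.6, -0.5, -4.7]
width: 0.0138
finger_force: 30.0
```

```bash
python3 -c "
from h import *
goto(.458,-.136,.1,2.426)"
```

```text
shift [-3.509e-01 -2.067e-01 -2.000e-04] turn -1.45
```

carry_out:
  steps:
    - [[-0.035, -0.021, 0], -0.15, 1]
    - [[-0.07, -0.041, 0], -0.3, 1]
    - [[-0.105, -0.062, 0], -0.45, 1]
    - [[-0.14, -0.083, 0], -0.6, 1]
    - [[-0.175, -0.104, 0], -0.75, 1]
    - [[-0.21, -0.124, 0], -0.9, 1]
    - [[-0.245, -0.145, 0], -1.05, 1]
    - [[-0.28, -0.165, 0], -1.2, 1]
    - [[-0.316, -0.186, 0], -1.35, 1]
    - [[-0.351, -0.207, 0], -1.45, 1]

```text
time: 12.12
tool_pos: [0.4573, -0.1361, 0.099]
ee_rot: [-3.14, -0.006, 2.427]
wrist_force: [0.2, -0.0, -3.2]
width: 0.0138
finger_force: 30.0
```

carry_out:
  steps:
    - [[0, 0, 0], 0, 1]
    - [[0, 0, 0.0], 0, 1]
    - [[0, 0, 0], 0, 1]

```text
time: 12.5
tool_pos: [0.4586, -0.1342, 0.1013]
ee_rot: [-3.141, -0.002, 2.428]
wrist_force: [0.1, -0.4, -2.7]
width: 0.0132
finger_force: 30.0
```

```bash
python3 - <<'E'
from h import *
s=snap('top');np.savez('t2.npz',**s);w=snap('wrist')
im=np.hstack([cv2.resize(s['image'][150:290,235:385],(400,373)),cv2.resize(w['image'],(400,373))])
cv2.imwrite('pics/m.png',im[:,:,::-1])
o=robot.get_obs();print(o['time'],o['tool_pos'],o['ee_rot'],o['width'])
goto(.458,-.136,.016,2.426)
E
```

```text
12.6 [ 0.45910787 -0.13447054  0.1020797 ] [-3.14144800e+00 -6.77882065e-04  2.42776119e+00] 0.013436662418881556
shift [-0.0002 -0.0019  0.0861] turn 0.01
```

View pics/m.png

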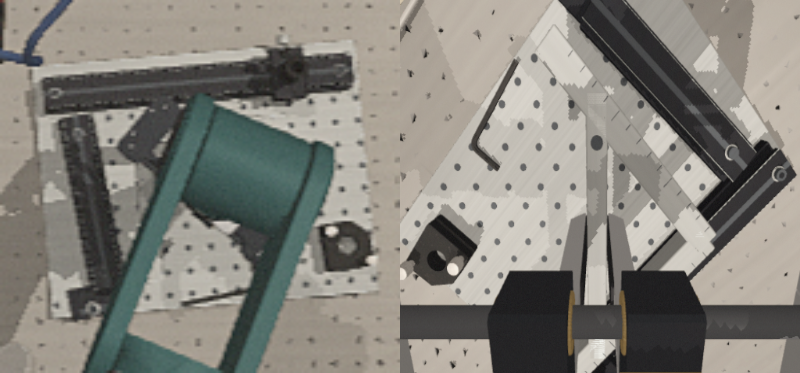

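The left half shows the carrier well clear to the right. The right half shows the square held over the corner, with a gap to the loose rail (edge at (580,0)-(760,175)). I'll lower it.

carry_out:
  steps:
    - [[0, -0.002, 0.03], 0.01, 1]
    - [[0, -0.002, 0.06], 0.01, 1]
    - [[0, -0.002, 0.075], 0.01, 1]
    - [[0, -0.002, 0.08], 0.01, 1]
    - [[0, -0.002, 0.083], 0.01, 1]
    - [[0, -0.002, 0.085], 0.01, 1]
    - [[0, -0.002, 0.085], 0.01, 1]
    - [[0, -0.002, 0.085], 0.01, 1]

```text
time: 13.6
tool_pos: [0.4583, -0.1372, 0.018]
ee_rot: [3.141, 0.001, 2.424]
wrist_force: [0.6, -0.1, -2.6]
width: 0.0135
finger_force: 30.0
```

carry_out:
  steps:
    - [[0, 0, 0.001], 0, 1]
    - [[0, 0, 0.002], 0, 1]
    - [[0, 0, 0.003], 0, 1]
    - [[0, 0, 0.003], 0, 1]

```text
time: 14.1
tool_pos: [0.458, -0.1371, 0.0149]
ee_rot: [-3.142, 0.0, 2.424]
wrist_force: [-1.1, -0.2, 0.3]
width: 0.0136
finger_force: 30.0
```

carry_out:
  steps:
    - [[-0.004, 0.004, 0.0005], 0, 1]
    - [[-0.008, 0.008, 0.0005], 0, 1]
    - [[-0.012, 0.012, 0.0005], 0, 1]
    - [[-0.015, 0.015, 0.0005], 0, 1]
    - [[-0.017, 0.017, 0.0005], 0, 1]
    - [[-0.018, 0.018, 0.0005], 0, 1]
    - [[-0.018, 0.018, 0.0005], 0, 1]

```text
time: 14.98
tool_pos: [0.4802, -0.1356, 0.0148]
ee_rot: [-3.136, -0.006, 2.424]
wrist_force: [-12.7, 0.1, 10.3]
width: 0.0136
finger_force: 30.1
```

```bash
python3 - <<'E'
from h import *
w=snap('wrist','w5.png');np.savez('w5.npz',**w)
o=robot.get_obs();print(o['time'],o['tool_pos'],o['ee_rot'],o['wrist_force'],o['wrist_torque'])
E
```

```text
15.025 [ 0.48025462 -0.13554607  0.01481354] [-3.13636239 -0.0054426   2.42423007] [-12.02526081  -1.37027508  11.27340017] [ 0.03552876  2.04357935 -0.1070775 ]
```

View pics/w5.png

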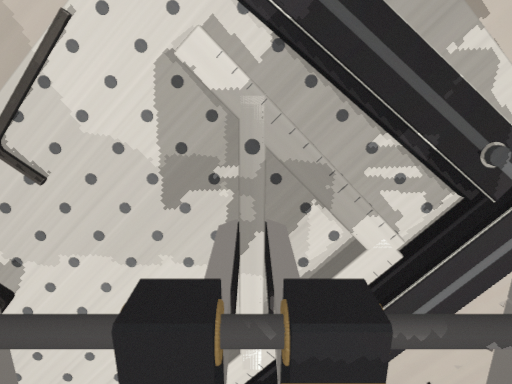

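```bash
python3 - <<'E'
from h import *
s=dict(np.load('w5.npz'))
B=lambda p:np.round((lambda d:(d[0]*np.cos(.07)+d[1]*np.sin(.07),-d[0]*np.sin(.07)+d[1]*np.cos(.07)))(p[:2]-np.array([.467,-.153])),4)
for n,p,z in[('foot',(463,197),.024),('foot',(402,258),.024),('sq leg out',(208,27),.03),('sq leg out',(385,215),.03),('notch',(403,257),.03),('looseA',(245,0),.024),('looseB',(440,170),.024),('dot',(252,147),.03)]:print(n,B(world(s,*p,z)))
E
```

```text
foot [0.0762 0.1154]
foot [0.0819 0.0695]
sq leg out [-0.0771  0.0798]
sq leg out [0.0512 0.079 ]
notch [0.0774 0.0704]
looseA [-0.074   0.1005]
looseB [0.0553 0.1156]
dot [-0.0242  0.055 ]
```

carry_out:
  steps:
    - [[0.003, 0.002, 0], 0, 1]
    - [[0.006, 0.005, 0], 0, 1]
    - [[0.009, 0.008, 0], 0, 1]
    - [[0.012, 0.011, 0], 0, 1]
    - [[0.015, 0.014, 0], 0, 1]
    - [[0.018, 0.017, 0], 0, 1]
    - [[0.02, 0.019, 0], 0, 1]
    - [[0.022, 0.021, 0], 0, 1]
    - [[0.022, 0.021, 0], 0, 1]

```text
time: 16.15
tool_pos: [0.4802, -0.1083, 0.0148]
ee_rot: [-3.136, 0.003, 2.423]
wrist_force: [-5.2, -7.2, 3.0]
width: 0.0135
finger_force: 30.3
```

carry_out:
  steps:
    - [[0.001, 0.001, 0], 0, 1]
    - [[0.002, 0.002, 0], 0, 1]
    - [[0.003, 0.003, 0], 0, 1]
    - [[0.004, 0.004, 0], 0, 1]
    - [[0.004, 0.004, 0], 0, 1]
    - [[0.004, 0.004, 0], 0, 1]

```text
time: 16.9
tool_pos: [0.4796, -0.1029, 0.0148]
ee_rot: [-3.135, 0.003, 2.423]
wrist_force: [-6.3, -8.2, 3.7]
width: 0.0135
finger_force: 30.2
```

carry_out:
  steps:
    - [[0.001, 0.001, 0], 0, 1]
    - [[0.002, 0.002, 0], 0, 1]
    - [[0.003, 0.003, 0], 0, 1]
    - [[0.004, 0.004, 0], 0, 1]
    - [[0.004, 0.004, 0], 0, 1]
    - [[0.004, 0.004, 0], 0, 1]

```text
time: 17.65
tool_pos: [0.4791, -0.0976, 0.0148]
ee_rot: [-3.135, 0.004, 2.423]
wrist_force: [-6.0, -9.0, 3.8]
width: 0.0136
finger_force: 30.2
```

```bash
python3 - <<'E'
from h import *
w=snap('wrist','w6.png');np.savez('w6.npz',**w)
o=robot.get_obs();print(o['time'],o['tool_pos'],o['ee_rot'],o['wrist_force'],o['wrist_torque'])
E
```

```text
17.7 [ 0.47909607 -0.09760319  0.01482785] [-3.1347172   0.00358388  2.42301403] [ -6.16407551 -10.17314283   4.06818069] [-1.53363454  0.989317   -0.41766687]
```

View pics/w6.png

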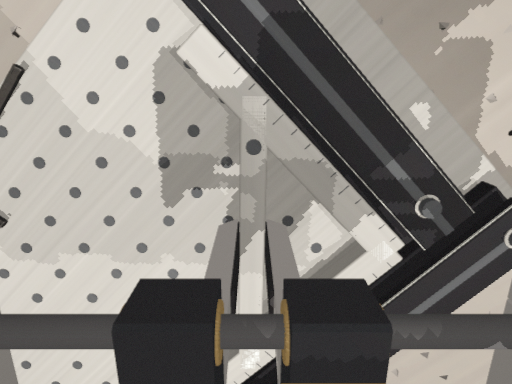

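The picture shows the square's outer edge (208,27)-(395,230) now close along the loose rail, whose screw is at (428,205). Next I'll check the rail angle and the remaining gap.

```bash
python3 - <<'E'
from h import *
s=dict(np.load('w6.npz'))
a=.07
B=lambda p:np.round((lambda d:(d[0]*np.cos(a)+d[1]*np.sin(a),-d[0]*np.sin(a)+d[1]*np.cos(a)))(p[:2]-np.array([.467,-.153])),4)
for n,p,z in[('screw',(428,206),.038),('stripe',(250,5),.038),('edgeR top',(300,2),.038),('edgeR top',(472,212),.038),('edgeL',(203,5),.038),('edgeL',(424,248),.038),('sq out',(208,27),.03),('sq out',(385,215),.03),('notch',(403,257),.03)]:print(n,B(world(s,*p,z)))
g=cv2.cvtColor(s['image'],cv2.COLOR_RGB2GRAY)
for l in cv2.HoughLinesP(cv2.Canny(g,60,150),1,np.pi/720,50,minLineLength=110,maxLineGap=12)[:,0]:
    p,q=world(s,*map(float,l[:2]),.038),world(s,*map(float,l[2:]),.038);d=(p-q)[:2];d*=np.sign(d[0]);print(l,B((p+q)/2),'ang',np.round(np.arctan2(d[1],d[0]),4))
E
```

```text
screw [0.0593 0.1349]
stripe [-0.0669  0.1365]
edgeR top [-0.0527  0.1521]
edgeR top [0.0774 0.1485]
edgeL [-0.081   0.1225]
edgeL [0.0765 0.1195]
sq out [-0.0754  0.118 ]
sq out [0.0525 0.117 ]
notch [0.0789 0.1084]
[200   0 419 241] [-0.0058  0.1216] ang 0.0513
[203  25 413 252] [-0.0007  0.1155] ang 0.0521
[  0 349 114 349] [-0.021  -0.0685] ang 0.8572
[198   1 423 250] [-0.0032  0.1203] ang 0.0471
[241   0 458 249] [0.0093 0.1334] ang 0.0474
[263   6 466 243] [0.0134 0.1383] ang 0.046
[  2 314 118 314] [-0.0337 -0.0477] ang 0.8561
[304   3 472 205] [0.0116 0.1518] ang 0.0505
[382 307 510 208] [0.089  0.1223] ang -1.4999
[341  55 486 228] [0.0325 0.1495] ang 0.0514
[182   1 373 208] [-0.0238  0.1162] ang 0.0512
[299   0 394 115] [-0.0206  0.1516] ang 0.0462
[381 305 511 203] [0.0874 0.1234] ang -1.4936
[241   1 444 234] [0.0034 0.1332] ang 0.0469
[258   2 429 201] [-0.0039  0.1383] ang 0.047
[152  70 165 225] [-0.0533  0.0609] ang -0.7162
[381 306 511 205] [0.0881 0.1229] ang -1.4984
[282  91 425 248] [0.0224 0.1209] ang 0.0521
[384 306 509 210] [0.0894 0.1224] ang -1.5035
[303   0 461 191] [0.0061 0.1523] ang 0.0486
[152  78 164 218] [-0.0537  0.0608] ang -0.7148
```

The fixed rail lies at about 0.071 rad in the world and the loose rail at about 0.048, so it has been pushed roughly 0.02 too far and the square has turned slightly with it. I'll ease off in board y, press harder against the fixed rail and turn the square back flush with it. The leg's corner end then bears beyond the pivot and brings the rail back.

carry_out:
  steps:
    - [[-0.002, -0.001, 0], 0, 1]
    - [[-0.0035, -0.0007, 0], -0.06, 1]
    - [[-0.0042, 0, 0], -0.12, 1]
    - [[-0.0042, 0, 0], -0.15, 1]
    - [[-0.0042, 0, 0], -0.15, 1]
    - [[-0.0042, 0, 0], -0.15, 1]

```text
time: 18.45
tool_pos: [0.4791, -0.0976, 0.0148]
ee_rot: [-3.134, -0.006, 2.449]
wrist_force: [-14.4, -2.2, 11.8]
width: 0.0136
finger_force: 30.9
```

```bash
cat >> h.py <<'E'
def lines():
    s=snap('wrist');g=cv2.cvtColor(s['image'],cv2.COLOR_RGB2GRAY);r=[]
    for l in cv2.HoughLinesP(cv2.Canny(g,60,150),1,np.pi/1440,50,minLineLength=110,maxLineGap=12)[:,0].astype(float):
        p,q=[world(s,*l[i:i+2],.036)[:2] for i in(0,2)];d=(p-q);d*=np.sign(d[0])
        m=(p+q)/2-[.467,-.153];c,n=np.cos(.07),np.sin(.07);r.append((round(-m[0]*n+m[1]*c,4),round(m[0]*c+m[1]*n,4),round((np.arctan2(d[1],d[0])+.785)%(np.pi/2)-.785-.07,4)))
    for x in sorted(r):
        if abs(x[2])<.1:print(x)
    o=robot.get_obs();print(o['time'],o['tool_pos'],o['ee_rot'],o['wrist_force'],o['wrist_torque'])
    return s
E
python3 -c "
from h import *
np.savez('w7.npz',**lines())"
```

```text
(np.float64(0.1154), np.float64(-0.0062), np.float64(-0.0205))
(np.float64(0.1158), np.float64(-0.0132), np.float64(-0.0206))
(np.float64(0.1199), np.float64(0.0135), np.float64(-0.0221))
(np.float64(0.1206), np.float64(-0.0039), np.float64(-0.0219))
(np.float64(0.1215), np.float64(-0.0023), np.float64(-0.0223))
(np.float64(0.1238), np.float64(0.0893), np.float64(0.0024))
(np.float64(0.1239), np.float64(0.091), np.float64(0.0043))
(np.float64(0.1242), np.float64(0.0896), np.float64(0.0058))
(np.float64(0.1334), np.float64(0.01), np.float64(-0.0236))
(np.float64(0.1337), np.float64(0.0103), np.float64(-0.0224))
(np.float64(0.1389), np.float64(-0.0051), np.float64(-0.0238))
(np.float64(0.1393), np.float64(-0.0039), np.float64(-0.0192))
(np.float64(0.1505), np.float64(0.0119), np.float64(-0.0239))
(np.float64(0.1507), np.float64(-0.005), np.float64(-0.0243))
(np.float64(0.152), np.float64(0.0111), np.float64(-0.0254))
(np.float64(0.1525), np.float64(0.013), np.float64(-0.0212))
18.5 [ 0.47909238 -0.09761975  0.01476558] [-3.13427738 -0.00592161  2.4486989 ] [-13.62166152  -2.1479566   12.44204861] [-0.46094137  2.49620588 -0.55805016]
```

```bash
python3 - <<'E'
from h import *
s=dict(np.load('w7.npz'))
cv2.imwrite('pics/w7.png',cv2.resize(s['image'][:340,160:512,::-1],None,fx=1.75,fy=1.75,interpolation=cv2.INTER_CUBIC)[:595])
E
```

```text
(no output)
```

View pics/w7.png

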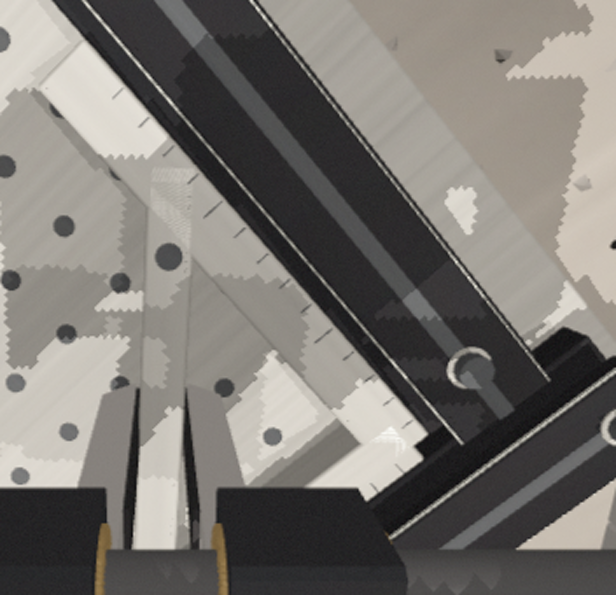

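The enlarged view shows the square's outer edge (85,40)-(425,440) against the loose rail's foot and its corner notch (420,455) at the fixed rail. I'll use the board's hole grid in this same image as the angle reference.

```bash
cat > grid.py <<'E'
from h import *
from scipy.optimize import minimize_scalar
def grid(s):
    g=cv2.cvtColor(s['image'],cv2.COLOR_RGB2GRAY)
    bl=cv2.morphologyEx(g,cv2.MORPH_BLACKHAT,cv2.getStructuringElement(cv2.MORPH_ELLIPSE,(25,25)))
    n,l,st,ce=cv2.connectedComponentsWithStats((bl>50).astype(np.uint8))
    k=[(c,x) for c,x in zip(ce,st) if 30<x[4]<200 and .7<x[2]/x[3]<1.4 and x[4]>.6*x[2]*x[3]]
    P=np.array([world(s,*c,.012)[:2] for c,_ in k])
    D=(P[:,None]-P[None]).reshape(-1,2);r=np.hypot(*D.T);D=D[(r>.02)&(r<.2)]
    # direction residual on nearest neighbours -> lattice yaw
    nn=D[np.hypot(*D.T)<1.15*np.percentile(np.hypot(*D.T),5)]
    p=np.median(np.hypot(*nn.T))
    a0=np.median((np.arctan2(nn[:,1],nn[:,0])+.785)%(np.pi/2)-.785)
    def rot(a,X):return X@np.array([[np.cos(a),-np.sin(a)],[np.sin(a),np.cos(a)]])
    N=np.round(rot(a0,D)/p);ok=abs(rot(a0,D)/p-N).max(1)<.2;N=N[ok];D=D[ok]
    M=np.linalg.lstsq(N,D,rcond=None)[0]
    print('holes',len(P),'pitch',np.hypot(*M.T),'yaw x',np.arctan2(M[0,1],M[0,0]),'yaw y',np.arctan2(-M[1,0],M[1,1]))
E
python3 - <<'E'
from grid import *
for f in('w1','w5','w6','w7'):
    print(f);grid(dict(np.load(f+'.npz')))
E
```

```text
w1Traceback (most recent call last):
  File "<stdin>", line 3, in <module>
  File "grid.py", line 11, in grid
    nn=D[np.hypot(*D.T)<1.15*np.percentile(np.hypot(*D.T),5)]
                             ~~~~~~~~~~~~~^^^^^^^^^^^^^^^^^^
    return _quantile_unchecked(
        a, q, axis, out, overwrite_input, method, keepdims, weights)
    return _ureduce(a,
                    func=_quantile_ureduce_func,
    ...<5 lines>...
                    overwrite_input=overwrite_input,
                    method=method)
    r = func(a, **kwargs)
    result = _quantile(arr,
                       quantiles=q,
    ...<2 lines>...
                       out=out,
                       weights=wgt)
    slices_having_nans = np.isnan(arr[-1, ...])
                                  ~~~^^^^^^^^^
IndexError: index -1 is out of bounds for axis 0 with size 0
```

```bash
python3 - <<'E'
from grid import *
for f in('w5','w6','w7'):
    print(f);grid(dict(np.load(f+'.npz')))
E
```

```text
w5
holes 38 pitch [0.02495485 0.02497063] yaw x 0.06994864985942799 yaw y 0.06842401119461468
w6
holes 36 pitch [0.02494175 0.02494543] yaw x 0.06878517033239623 yaw y 0.06922124871225822
w7
holes 36 pitch [0.02492573 0.02494411] yaw x 0.06880801358911283 yaw y 0.06890333240522012
```

```bash
cat >> h.py <<'E'
def lsd(s,zz=.03,a=.069,L=45):
    g=cv2.cvtColor(s['image'],cv2.COLOR_RGB2GRAY);r=[]
    for l in cv2.createLineSegmentDetector().detect(g)[0][:,0].astype(float):
        n=np.hypot(l[2]-l[0],l[3]-l[1])
        if n<L:continue
        p,q=[world(s,*l[i:i+2],zz)[:2] for i in(0,2)];d=p-q;m=(p+q)/2-[.467,-.153];c,k=np.cos(a),np.sin(a)
        e=(np.arctan2(d[1],d[0])-a+np.pi/8)%(np.pi/4)-np.pi/8
        if abs(e)<.12:r.append((round(-m[0]*k+m[1]*c,4),round(m[0]*c+m[1]*k,4),round(e,4),int(n),l.astype(int).tolist()))
    for x in sorted(r):print(*x)
E
python3 - <<'E'
from h import *
for f in('w5','w7'):
    print(f);lsd(dict(np.load(f+'.npz')))
E
```

```text
w5
-0.1151 -0.0217 0.0022 111 [111, 348, 0, 348]
-0.0867 -0.0283 0.0017 85 [33, 313, 118, 313]
-0.0399 0.0426 -0.0367 48 [218, 361, 219, 313]
-0.039 0.0381 -0.0626 62 [215, 300, 213, 363]
-0.0343 -0.1017 0.1169 48 [40, 177, 0, 149]
-0.0262 -0.0006 0.0019 78 [140, 278, 219, 278]
-0.0136 0.1145 0.004 98 [381, 381, 283, 381]
-0.0078 0.0687 0.0598 63 [289, 363, 287, 299]
-0.0013 0.0164 -0.0954 91 [228, 312, 236, 221]
0.0009 0.0187 -0.0567 91 [240, 221, 236, 313]
0.0016 0.0395 0.0199 46 [265, 314, 264, 268]
0.0061 -0.1293 0.0028 69 [41, 34, 0, 90]
0.015 -0.1213 0.1188 113 [74, 10, 18, 108]
0.0179 0.0268 0.1062 70 [266, 223, 273, 293]
0.031 0.0564 -0.0036 78 [284, 277, 363, 278]
0.0427 0.0486 0.0127 58 [308, 274, 352, 236]
0.0524 -0.0306 0.0072 46 [238, 118, 239, 164]
0.0524 0.1451 -0.0024 87 [493, 348, 405, 348]
0.0576 -0.0644 -0.0682 57 [214, 105, 176, 61]
0.0616 0.0823 0.0054 56 [374, 290, 418, 254]
0.0772 -0.0643 -0.0026 70 [248, 77, 199, 26]
0.0808 0.1386 0.0039 55 [455, 313, 510, 313]
0.0835 0.0799 0.0021 145 [483, 197, 370, 288]
0.0849 0.096 0.001 161 [384, 309, 511, 210]
0.0852 0.0
[... 1098 characters left out ...]
244, 119, 243, 164]
0.0936 0.1453 0.0295 90 [494, 348, 404, 348]
0.0994 -0.0676 -0.0228 47 [182, 51, 214, 86]
0.1157 -0.0093 -0.019 325 [403, 245, 189, 0]
0.1207 -0.0013 -0.0221 334 [205, 0, 422, 253]
0.1217 0.1092 -0.0007 112 [501, 247, 410, 313]
0.1218 0.1381 0.0318 55 [455, 313, 510, 313]
0.1221 -0.001 -0.0205 329 [423, 251, 209, 0]
0.1245 0.0959 0.0011 157 [384, 307, 510, 213]
0.1245 0.1145 0.0 102 [423, 313, 506, 253]
0.125 0.0938 -0.0005 160 [510, 209, 381, 305]
0.1282 0.1265 -0.0022 71 [511, 272, 452, 313]
0.1349 -0.0136 -0.0214 177 [271, 28, 384, 165]
0.14 -0.0048 -0.021 204 [411, 181, 282, 22]
0.1521 0.001 -0.0221 193 [314, 17, 434, 169]
0.1544 -0.0094 -0.0214 184 [308, 1, 422, 146]
```

```bash
cat >> h.py <<'E'
def prof(s,xs,y0=.092,y1=.128,z=.03,a=.069):
    "grey along board y at board x=xs, 1 mm steps"
    g=cv2.cvtColor(s['image'],cv2.COLOR_RGB2GRAY);c,k=np.cos(a),np.sin(a)
    for x in xs:
        y=np.arange(y0,y1,.001);X=np.c_[.467+x*c-y*k,-.153+x*k+y*c,0*y+z]
        q=(s['mtx']@(s['R']@X.T+np.array(s['t'])[:,None]));q=(q[:2]/q[2]).astype(np.float32)
        print(round(x,3),*cv2.remap(g,q[:1],q[1:],cv2.INTER_LINEAR)[0])
E
python3 - <<'E'
from h import *
s=dict(np.load('w7.npz'));print(' '.join(str(i) for i in range(92,128)))
prof(s,[-.085,-.078,-.07,-.06,-.05,-.04,-.02,0,.02,.04,.06,.07])
E
```

```text
92 93 94 95 96 97 98 99 100 101 102 103 104 105 106 107 108 109 110 111 112 113 114 115 116 117 118 119 120 121 122 123 124 125 126 127
-0.085 217 216 217 217 216 217 216 216 216 216 216 216 216 216 216 216 217 216 216 216 216 215 202 200 200 162 48 55 49 49 49 151 0 0 0 0
-0.078 160 158 159 160 160 151 137 144 211 219 220 222 220 218 218 218 217 218 219 221 220 221 221 222 216 127 38 37 48 49 51 166 46 53 55 55
-0.07 164 164 164 165 161 142 126 105 213 219 220 221 220 219 218 218 218 219 220 221 221 221 222 223 213 111 37 45 51 49 53 166 49 53 54 55
-0.06 159 160 159 159 142 138 139 159 216 219 220 221 220 219 219 217 218 218 219 220 220 221 222 223 203 62 41 49 50 46 77 143 52 53 54 55
-0.05 163 163 162 162 162 145 89 123 164 167 168 170 186 187 214 218 219 218 220 219 219 220 221 222 188 44 42 34 49 51 114 87 49 41 42 41
-0.04 159 141 140 140 138 138 139 143 165 167 168 170 172 170 178 176 179 180 181 175 168 171 172 172 147 39 35 33 34 32 129 40 39 40 38 40
-0.02 78 78 79 79 77 157 161 172 167 167 167 168 166 167 166 167 167 168 168 168 167 169 171 168 98 34 32 33 36 43 120 37 41 40 40 41
0 142 141 141 140 141 140 128 139 142 142 143 141 141 140 140 142 142 161 166 166 166 169 170 158 47 38 32 34 30 100 58 38 39 40 39 40
0.02 148 158 199 213 198 188 132 139 140 142 141 140 140 140 140 141 141 141 163 165 166 168 168 120 31 30 32 31 32 105 35 40 40 42 40 44
0.04 214 213 204 197 197 169 155 162 163 166 165 166 164 164 166 167 167 166 164 164 165 166 160 76 37 28 28 28 66 70 38 41 43 41 40 41
0.06 114 115 116 115 116 190 211 214 215 216 215 215 216 216 216 217 216 215 212 212 215 215 160 29 36 42 42 44 120 30 41 42 41 41 56 55
0.07 217 216 217 216 217 216 217 217 217 217 216 216 225 224 228 229 216 214 212 214 215 210 143 53 55 53 42 60 151 52 54 55 54 46 39 41
```

```bash
cat >> h.py <<'E'
def profx(s,ys,x0=.058,x1=.1,z=.03,a=.069):
    g=cv2.cvtColor(s['image'],cv2.COLOR_RGB2GRAY);c,k=np.cos(a),np.sin(a)
    for y in ys:
        x=np.arange(x0,x1,.001);X=np.c_[.467+x*c-y*k,-.153+x*k+y*c,0*x+z]
        q=(s['mtx']@(s['R']@X.T+np.array(s['t'])[:,None]));q=(q[:2]/q[2]).astype(np.float32)
        print(round(y,3),*cv2.remap(g,q[:1],q[1:],cv2.INTER_LINEAR)[0])
E
python3 - <<'E'
from h import *
for f,Y in(('w5',[.076,.07,.065,.06,.055,.05,.04,.03,.02,.01,0]),('w7',[.11,.105,.1,.095,.09,.085,.08,.07,.06,.05])):
    s=dict(np.load(f+'.npz'));print(f,' '.join(str(i) for i in range(58,100)))
    profx(s,Y)
# where would right leg end project
a=.069
for y in(.06,.03,0,-.03,-.045):
    x=.08;X=np.array([.467+x*np.cos(a)-y*np.sin(a),-.153+x*np.sin(a)+y*np.cos(a),.03]);q=s['mtx']@(s['R']@X+s['t']);print(y,q[:2]/q[2])
E
```

```text
w5 58 59 60 61 62 63 64 65 66 67 68 69 70 71 72 73 74 75 76 77 78 79 80 81 82 83 84 85 86 87 88 89 90 91 92 93 94 95 96 97 98 99
0.076 206 206 207 207 205 200 185 205 206 204 202 202 203 173 122 40 20 20 23 21 21 19 34 41 40 26 26 26 27 27 31 26 24 20 20 24 68 156 90 45 51 51
0.07 213 213 213 216 225 219 216 222 219 215 216 213 213 208 203 201 201 200 201 133 23 21 31 40 36 28 27 25 28 25 26 24 27 22 22 23 70 150 82 45 52 51
0.065 210 211 210 219 215 219 217 213 211 211 212 213 212 212 211 209 208 208 208 123 23 25 33 41 40 27 27 26 27 28 28 28 22 23 22 22 58 161 94 45 51 51
0.06 197 198 195 212 212 211 212 213 212 212 213 213 213 211 209 209 209 208 207 131 29 19 33 41 39 28 28 25 25 26 27 28 23 24 21 22 69 143 76 45 50 52
0.055 110 122 182 212 212 211 213 213 211 211 212 213 212 211 211 210 209 208 205 112 24 23 31 41 41 27 26 27 27 27 28 27 25 21 21 19 55 157 102 46 50 50
0.05 111 123 181 213 213 211 213 213 211 211 213 213 212 211 210 209 208 208 207 127 24 20 28 41 40 29 26 26 26 26 26 26 28 23 21 22 69 142 75 46 47 52
0.04 110 126 184 212 212 211 213 176 83 35 35 34 36 34 35 34
[... 1642 characters left out ...]
4
0.08 115 114 114 138 195 217 216 215 214 139 56 34 34 30 36 34 34 34 35 34 37 36 38 37 35 36 36 35 35 35 36 35 36 34 36 35 36 35 36 36 36 34
0.07 54 34 36 35 34 37 36 36 37 36 33 34 32 35 37 38 37 32 37 37 34 36 34 35 37 36 35 35 38 37 39 35 34 35 36 36 35 34 36 35 39 45
0.06 36 37 34 35 36 38 36 33 36 35 34 34 34 35 35 36 35 33 35 36 36 36 34 36 35 35 36 37 34 34 37 40 44 44 45 46 45 45 43 47 50 50
0.05 37 35 36 35 34 34 36 37 33 33 36 33 35 36 35 35 36 36 34 34 37 37 43 46 45 42 44 45 46 45 48 49 49 49 48 50 47 48 48 48 47 47
0.06 [335.75929319 313.6971051 ]
0.03 [296.98526171 343.30577162]
0 [260.4283422  371.22140478]
-0.03 [225.90365753 397.58518065]
-0.045 [209.35117262 410.22500651]
```

The rectified profiles settle the geometry. The square lies flush on the loose rail at about -0.02 rad relative to the board, and its corner touches the fixed rail. The corner end of the leg is jammed against the rail beyond the pivot, so more anticlockwise twist plus push there should turn the rail back.

carry_out:
  steps:
    - [[-0.0005, 0.0015, 0], -0.1, 1]
    - [[0.0, 0.002, 0], -0.2, 1]
    - [[0.001, 0.003, 0], -0.2, 1]
    - [[0.001, 0.003, 0], -0.2, 1]
    - [[0.001, 0.003, 0], -0.2, 1]

```text
time: 19.12
tool_pos: [0.479, -0.0974, 0.0147]
ee_rot: [-3.128, -0.005, 2.484]
wrist_force: [-16.1, -9.5, 12.6]
width: 0.0143
finger_force: 31.2
```

```bash
cat >> h.py <<'E'
def fit(f):
    "square leg yaw/offset and loose-rail yaw rel. to board, from edges"
    s=snap('wrist');np.savez(f,**s);a=.069;c,k=np.cos(a),np.sin(a)
    g=cv2.GaussianBlur(cv2.cvtColor(s['image'],cv2.COLOR_RGB2GRAY),(3,3),0).astype(np.float32)
    def row(pts,z):
        X=np.array([[.467+x*c-y*k,-.153+x*k+y*c,z] for x,y in pts]);q=(s['mtx']@(s['R']@X.T+np.array(s['t'])[:,None]));q=(q[:2]/q[2]).astype(np.float32)
        return cv2.remap(g,q[:1],q[1:],cv2.INTER_LINEAR)[0]
    y=np.arange(.106,.126,.0003);xs=np.arange(-.07,.062,.004)
    e=[y[np.argmin(np.gradient(row([(x,t) for t in y],.03)))] for x in xs]
    p=np.polyfit(xs,e,1);r=e-np.polyval(p,xs);ok=abs(r-np.median(r))<.0012;p=np.polyfit(xs[ok],np.array(e)[ok],1)
    print('square yaw',round(p[0],4),'y at corner',round(np.polyval(p,.085),4),ok.sum())
    X=np.arange(.065,.086,.0003);print('square x edge',[round(X[np.argmin(np.gradient(row([(t,v) for t in X],.03)))],4) for v in(.105,.1,.095,.09)])
    gr=cv2.cvtColor(s['image'],cv2.COLOR_RGB2GRAY);L=[]
    for l in cv2.createLineSegmentDetector().detect(gr)[0][:,0].astype(float):
        n=np.hypot(l[2]-l[0],l[3]-l[1])
        if n<140:continue
        P,Q=[world(s,*l[i:i+2],.036)[:2] for i in(0,2)];d=(P-Q)*np.sign((P-Q)[0]);m=(P+Q)/2-[.467,-.153];e=np.arctan2(d[1],d[0])-a
        if abs(e)<.14 and -m[0]*k+m[1]*c>.118:L.append(round(e,4))
    print('rail',L)
    o=robot.get_obs();print(round(o['time'],2),*[np.round(o[i],3) for i in('tool_pos','ee_rot','wrist_force','wrist_torque')])
E
python3 -c "
from h import *
fit('w8.npz')"
```

```text
square yaw -0.019 y at corner 0.114 33
square x edge [np.float64(0.0794), np.float64(0.0791), np.float64(0.0791), np.float64(0.0791)]
rail [np.float64(-0.0223), np.float64(-0.0207), np.float64(-0.0191), np.float64(-0.0217), np.float64(-0.0213)]
19.18 [ 0.479 -0.097  0.015] [-3.129 -0.005  2.484] [-16.486  -8.611  12.952] [-1.647  3.029 -0.557]
```

The downward force of about 12 N explains it: board friction is absorbing the push and the twist. I'll lighten the tool in z and try again.

carry_out:
  steps:
    - [[0, 0, -0.001], 0.05, 1]
    - [[0, 0, -0.002], 0.1, 1]
    - [[0, 0, -0.002], 0.15, 1]
    - [[0, 0, -0.002], 0.15, 1]

```text
time: 19.68
tool_pos: [0.4792, -0.0971, 0.0148]
ee_rot: [-3.129, -0.005, 2.458]
wrist_force: [-12.2, -9.0, 3.2]
width: 0.0139
finger_force: 30.4
```

```bash
python3 -c "
from h import *
fit('w9.npz')"
```

```text
square yaw -0.0214 y at corner 0.114 32
square x edge [np.float64(0.0797), np.float64(0.0797), np.float64(0.0797), np.float64(0.0794)]
rail [np.float64(-0.0233), np.float64(-0.0247), np.float64(-0.0239), np.float64(-0.0241), np.float64(-0.0243)]
19.73 [ 0.479 -0.097  0.015] [-3.129 -0.005  2.458] [-12.37   -9.88    2.711] [-1.69   2.117 -0.34 ]
```

carry_out:
  steps:
    - [[-0.0005, -0.003, -0.001], 0, 1]
    - [[-0.001, -0.006, -0.002], 0, 1]
    - [[-0.0015, -0.009, -0.002], 0, 1]
    - [[-0.002, -0.011, -0.002], 0, 1]
    - [[-0.002, -0.011, -0.002], 0, 1]

```text
time: 20.35
tool_pos: [0.4774, -0.1027, 0.0169]
ee_rot: [-3.141, -0.003, 2.459]
wrist_force: [-4.7, 2.6, -4.7]
width: 0.0143
finger_force: 30.0
```

```bash
python3 -c "
from h import *
fit('w10.npz')
s=dict(np.load('w10.npz'));prof(s,[-.07,-.04,0,.04,.06],y0=.095,y1=.13);profx(s,[.1,.09,.08])"
```

```text
square yaw -0.0263 y at corner 0.1127 18
square x edge [np.float64(0.0722), np.float64(0.0779), np.float64(0.0779), np.float64(0.0779)]
rail [np.float64(-0.0252), np.float64(-0.0231), np.float64(-0.024)]
20.4 [ 0.478 -0.103  0.017] [-3.141e+00 -3.000e-03  2.459e+00] [-4.374  1.876 -4.447] [ 0.429  0.92  -0.344]
-0.07 221 222 220 220 218 218 218 218 220 221 220 220 221 223 221 173 164 163 163 149 141 140 40 50 50 51 49 49 96 111 53 54 56 55 58
-0.04 168 169 168 171 170 170 171 169 173 172 173 173 174 172 171 150 161 162 162 144 139 72 34 34 31 32 33 41 127 36 42 41 40 41 43
0 141 143 141 141 140 140 140 141 141 142 142 151 157 168 167 150 163 163 144 140 68 34 39 32 34 34 42 105 36 43 41 42 43 46 40
0.04 163 164 164 163 164 164 165 165 165 165 162 161 164 165 164 152 160 140 138 86 32 36 31 28 31 42 125 35 40 40 38 41 41 40 42
0.06 214 215 215 215 215 215 215 216 216 214 213 211 213 215 205 158 136 150 178 47 42 42 46 42 43 110 72 40 41 41 42 49 56 56 54
0.1 214 215 215 215 219 218 217 224 221 218 220 227 225 219 215 213 213 211 212 207 96 21 35 43 38 29 29 27 29 29 27 26 26 27 24 25 50 146 111 48 51 53
0.09 115 114 142 196 216 215 215 217 216 214 215 216 217 216 214 214 211 212 211 208 94 26 33 43 39 31 29 27 27 28 28 27 25 25 25 22 54 160 112 45 53 54
0.08 115 114 148 199 216 214 215 216 216 214 216 217 203 124 50 35 35 34 35 35 39 33 34 40 40 28 26 25 30 29 26 26 25 27 22 23 59 166 114 46 54 54
```

The contact acts at the right-hand end of the leg. The carrier may have been dragged back with the square, so I'll check where it is.

```bash
cat > car.py <<'E'
from h import *
def car():
    for n in('top','scene'):
        s=snap(n);V,U=np.nonzero(s['z_map']>0)
        d=np.linalg.inv(s['mtx'])@np.c_[U,V,np.ones(len(U))].T*s['z_map'][V,U]
        W=(s['R'].T@(d-np.array(s['t'])[:,None])).T;a=.069
        D=W[:,:2]-[.467,-.153];B=np.c_[D@[np.cos(a),np.sin(a)],D@[-np.sin(a),np.cos(a)],W[:,2]]
        k=(abs(B[:,0]-.105)<.02)&(abs(B[:,1])<.17)&(B[:,2]>.065)&(B[:,2]<.104)
        print(n,k.sum());print(*[(round(b,3),c) for c,b in zip(*np.histogram(B[k,1],np.arange(-.17,.17,.01))) if c])
E
python3 -c "
from car import *
car()"
```

```text
top 89
(np.float64(-0.08), np.int64(12)) (np.float64(-0.07), np.int64(29)) (np.float64(-0.06), np.int64(44)) (np.float64(-0.05), np.int64(4))
scene 6
(np.float64(-0.06), np.int64(3)) (np.float64(-0.05), np.int64(3))
```

The carrier's post is now at board y of about -0.063 (travel about 0.128). It was dragged left after the leg end touched it, and it blocks the leg. I'll draw the square back, set it down, slide the carrier away again and regrip.

carry_out:
  steps:
    - [[0.004, -0.004, 0], 0.1, 1]
    - [[0.008, -0.008, 0], 0.2, 1]
    - [[0.009, -0.009, 0.001], 0.2, 1]
    - [[0.009, -0.009, 0.002], 0.2, 1]
    - [[0.009, -0.009, 0.0025], 0.2, 1]
    - [[0.009, -0.009, 0.0025], 0.2, 1]

```text
time: 21.25
tool_pos: [0.4662, -0.1046, 0.0154]
ee_rot: [-3.142, 0.0, 2.425]
wrist_force: [0.0, 0.1, -3.8]
width: 0.0139
finger_force: 29.9
```

carry_out:
  steps:
    - [[0, 0, 0], 0, 0.06]
    - [[0, 0, 0], 0, 0.06]
    - [[0, 0, 0], 0, 0.06]
    - [[0, 0, -0.03], 0, 0.06]
    - [[0, 0, -0.08], 0, -0.2]
    - [[0, 0, -0.12], 0, -0.2]
    - [[0, 0, -0.12], 0, -0.2]

```text
time: 22.12
tool_pos: [0.4687, -0.1055, 0.1398]
ee_rot: [3.138, 0.009, 2.424]
wrist_force: [0.3, 0.0, -0.7]
width: 0.0561
finger_force: 0.0
```

```bash
python3 - <<'E'
from h import *
o=robot.get_obs();print(o['time'],o['tool_pos'],o['ee_rot'],o['width'])
a=.069;b=lambda x,y:(.467+x*np.cos(a)-y*np.sin(a),-.153+x*np.sin(a)+y*np.cos(a))
x,y=b(.106,-.064);print(x,y);goto(x,y,.135,o['ee_rot'][2]);goto(x,y,.065,o['ee_rot'][2])
x,y=b(.106,-.106);goto(x,y,.065,o['ee_rot'][2])
s=snap('wrist');np.savez('w11.npz',**s);lsd(s,L=60)
E
```

```text
22.125 [ 0.46870171 -0.10553712  0.13979612] [3.13828639 0.00850676 2.4244422 ] 0.05613369679392903
0.5771602638352867 -0.20953951071365967
shift [-0.1501 -0.0071  0.0048] turn -0.0
shift [-0.1501 -0.0071  0.0748] turn -0.0
shift [-0.1798 -0.0368  0.0748] turn -0.0
-0.1955 -0.0634 -0.0423 64 [12, 322, 59, 278]
-0.1284 -0.033 -0.0023 78 [60, 278, 139, 278]
-0.0613 -0.1343 0.002 180 [116, 87, 0, 225]
-0.0405 0.1773 -0.0054 90 [353, 348, 263, 348]
-0.0141 0.1056 -0.0008 64 [304, 271, 255, 313]
-0.0117 0.0939 -0.0019 73 [246, 307, 301, 259]
-0.0107 0.0906 -0.0014 75 [300, 255, 243, 305]
0.0008 -0.1294 0.1174 82 [80, 147, 125, 78]
0.0145 -0.1258 0.1173 64 [133, 77, 98, 131]
0.0234 0.3061 -0.0056 101 [479, 381, 378, 381]
0.0447 -0.0033 -0.013 88 [243, 133, 243, 221]
0.0498 0.0089 -0.0107 110 [256, 236, 257, 126]
0.0512 0.0472 -0.0135 82 [318, 183, 256, 238]
0.0803 -0.1342 -0.0016 96 [190, 0, 127, 74]
0.0845 0.1815 -0.0043 78 [364, 278, 443, 278]
0.0879 0.1268 0.0014 64 [347, 260, 396, 219]
0.0906 0.0754 -0.0074 60 [316, 222, 361, 183]
0.1049 0.111 -0.0002 97 [338, 248, 413, 185]
0.106 0.1056 0.0009 96 [410, 181, 336, 244]
0.1128 0.0174 -0.0154 88 [343, 173, 283, 108]
0.1129 0.1224 -0.0004 125 [439, 178, 342, 259]
0.1143 0.249 0.033 65 [443, 277, 490, 323]
0.1164 0.0907 -0.0005 114 [415, 156, 329, 231]
0.1165 0.0938 0.0006 116 [330, 234, 418, 158]
0.1172 -0.0814 -0.0294 86 [265, 84, 207, 19]
0.1208 -0.0187 -0.025 220 [214, 17, 361, 182]
0.1231 -0.0168 -0.0229 227 [367, 184, 215, 14]
0.1363 -0.075 -0.0241 95 [227, 4, 290, 76]
0.1415 -0.0766 -0.0241 89 [291, 67, 232, 0]
0.1503 0.0304 -0.0264 111 [319, 77, 391, 163]
0.1527 -0.0605 -0.0264 99 [253, 0, 317, 75]
0.1554 -0.0144 -0.0237 192 [261, 1, 385, 148]
0.1742 -0.0476 0.0003 78 [342, 59, 290, 0]
0.1743 0.0365 0.002 86 [411, 138, 354, 73]
```

carry_out:
  steps:
    - [[-0.05, -0.002, 0], 0, -0.4]
    - [[-0.1, -0.005, 0], 0, -0.4]
    - [[-0.15, -0.007, 0], 0, -0.4]
    - [[-0.15, -0.007, 0], 0, -0.4]
    - [[-0.15, -0.007, 0.03], 0, -0.4]
    - [[-0.15, -0.007, 0.07], 0, -0.4]
    - [[-0.15, -0.007, 0.07], 0, 1]
    - [[-0.15, -0.007, 0.07], 0, 1]
    - [[-0.15, -0.007, 0.07], 0, 1]
    - [[-0.15, -0.007, 0.07], 0, 1]

```text
time: 23.42
tool_pos: [0.5754, -0.2089, 0.0674]
ee_rot: [3.141, 0.003, 2.425]
wrist_force: [0.3, -0.2, -0.9]
width: 0.0293
finger_force: 0.0
```

carry_out:
  steps:
    - [[0, 0, 0], 0, 1]
    - [[0, 0, 0], 0, 1]
    - [[-0.008, -0.008, 0], 0, 1]
    - [[-0.016, -0.016, 0], 0, 1]
    - [[-0.024, -0.024, 0], 0, 1]
    - [[-0.032, -0.032, 0], 0, 1]
    - [[-0.032, -0.032, 0], 0, 1]
    - [[-0.032, -0.032, 0], 0, 1]

```text
time: 24.42
tool_pos: [0.5783, -0.2551, 0.067]
ee_rot: [-3.141, 0.004, 2.424]
wrist_force: [-1.1, -2.5, 5.3]
width: 0.0247
finger_force: 30.0
```

carry_out:
  steps:
    - [[0, 0, 0], 0, -0.4]
    - [[0, 0, 0], 0, -0.4]
    - [[0, 0, 0], 0, -0.4]
    - [[0, 0, -0.03], 0, -0.4]
    - [[0, 0, -0.07], 0, -0.4]
    - [[0, 0, -0.07], 0, 0.06]
    - [[0, 0, -0.07], 0, 0.06]

```text
time: 25.3
tool_pos: [0.5772, -0.2533, 0.1344]
ee_rot: [-3.141, -0.001, 2.425]
wrist_force: [-0.1, -0.0, -1.1]
width: 0.049
finger_force: 0.0
```

```bash
python3 - <<'E'
from h import *
from car import car
s=dict(np.load('w11.npz'));a=.069
B=lambda p:((p[0]-.467)*np.cos(a)+(p[1]+.153)*np.sin(a),-(p[0]-.467)*np.sin(a)+(p[1]+.153)*np.cos(a))
# brace edges in w11 -> centreline y-x near middle
for u,v in((243,133),(243,221),(257,126),(256,236)):print(world(s,u,v,.03),B(world(s,u,v,.03)))
o=robot.get_obs();print(o['time'],o['tool_pos'],o['ee_rot'])
goto(.466,-.105,.14,2.415);goto(.466,-.105,.0152,2.415);car()
E
```

```text
[ 0.42913508 -0.08121402  0.03      ] (np.float64(-0.032825518909094395), np.float64(0.07422576390285521))
[ 0.49080381 -0.13596939  0.03      ] (np.float64(0.024921343779026238), np.float64(0.015348928143885086))
[ 0.43260435 -0.06809872  0.03      ] (np.float64(-0.028460259778120025), np.float64(0.08707066927245762))
[ 0.51052854 -0.13687756  0.03      ] (np.float64(0.04453652869518509), np.float64(0.013082990820183648))
25.3 [ 0.57723384 -0.25327791  0.13437576] [-3.14132962e+00 -1.40867605e-03  2.42460164e+00]
shift [ 0.1813  0.0387 -0.0056] turn 0.055
shift [0.1813 0.0387 0.1192] turn 0.055
top 2
(np.float64(-0.13), np.int64(1)) (np.float64(-0.12), np.int64(1))
scene 95
(np.float64(-0.13), np.int64(1)) (np.float64(-0.12), np.int64(20)) (np.float64(-0.11), np.int64(54)) (np.float64(-0.1), np.int64(20))
```

The carrier is at y of about -0.106 (travel about 0.17) and the brace centre matches the grip pose. I'll return and regrip.

carry_out:
  steps:
    - [[0.06, 0.013, 0], 0.05, 0.06]
    - [[0.12, 0.026, 0], 0.05, 0.06]
    - [[0.181, 0.039, 0], 0.05, 0.06]
    - [[0.181, 0.039, 0.03], 0.05, 0.06]
    - [[0.181, 0.039, 0.07], 0.05, 0.06]
    - [[0.181, 0.039, 0.1], 0.05, 0.06]
    - [[0.181, 0.039, 0.115], 0.05, 0.06]
    - [[0.181, 0.039, 0.119], 0.05, 0.06]
    - [[0.181, 0.039, 0.119], 0.05, 0.06]
    - [[0.181, 0.039, 0.119], 0.05, 1]

```text
time: 26.65
tool_pos: [0.4679, -0.1057, 0.0178]
ee_rot: [3.141, 0.002, 2.416]
wrist_force: [0.0, 0.4, 0.3]
width: 0.0368
finger_force: 0.0
```

carry_out:
  steps:
    - [[0, 0, 0], 0, 1]
    - [[0, 0, 0], 0, 1]
    - [[0, 0, 0], 0, 1]
    - [[0, 0, 0], 0, 1]
    - [[0, 0, 0], 0, 1]
    - [[0, 0, 0], 0, 1]

```text
time: 27.4
tool_pos: [0.4671, -0.1054, 0.0169]
ee_rot: [3.141, 0.001, 2.416]
wrist_force: [-0.1, -0.4, 4.4]
width: 0.0133
finger_force: 30.0
```

```bash
python3 -c "
from h import *
fit('w12.npz')
s=dict(np.load('w12.npz'));prof(s,[-.08,-.07,-.04,0,.04,.055],y0=.095,y1=.13);profx(s,[.1,.09,.08])"
```

```text
square yaw -0.0234 y at corner 0.113 27
square x edge [np.float64(0.0713), np.float64(0.0713), np.float64(0.071), np.float64(0.0713)]
rail [np.float64(-0.0251), np.float64(-0.0232), np.float64(-0.0261), np.float64(-0.0242), np.float64(-0.0241)]
27.45 [ 0.467 -0.105  0.017] [3.141e+00 1.000e-03 2.416e+00] [-0.819  0.006  4.363] [ 0.002 -0.026 -0.037]
-0.08 215 220 219 218 217 217 217 218 219 219 219 220 220 222 219 170 161 160 161 160 143 139 65 49 53 51 51 52 57 156 53 56 56 56 56
-0.07 201 209 220 218 218 217 217 217 218 219 218 219 219 222 217 163 163 162 164 154 141 140 53 50 48 48 51 49 106 87 41 42 41 43 43
-0.04 179 178 184 185 174 168 168 167 167 167 167 167 169 171 162 156 163 163 162 143 140 78 34 34 35 34 31 49 129 39 41 42 41 41 41
0 142 140 141 139 139 139 141 140 140 139 142 154 168 167 150 164 165 164 144 141 80 32 34 35 32 31 43 109 38 41 41 39 43 41 43
0.04 216 215 215 215 216 216 216 217 215 213 212 215 215 187 158 161 161 143 138 75 44 47 39 35 31 48 147 40 40 40 39 40 39 40 39
0.055 236 240 239 235 232 230 230 216 214 212 213 215 212 174 212 215 199 197 197 67 48 42 41 43 42 98 66 38 40 39 36 40 43 45 44
0.1 235 233 215 213 212 212 212 211 198 197 197 191 144 108 25 25 23 23 21 24 20 25 40 42 32 28 27 27 27 26 28 27 25 22 22 22 47 128 124 44 52 53
0.09 216 216 215 213 212 212 211 210 199 197 197 197 155 117 32 23 23 24 22 24 24 26 37 42 29 26 27 29 26 25 27 27 26 24 23 24 44 123 131 44 52 52
0.08 217 217 214 214 213 212 211 210 205 199 198 195 148 104 30 24 25 22 23 24 24 26 38 44 33 31 29 26 29 27 27 27 27 23 24 22 38 131 130 47 52 55
```

carry_out:
  steps:
    - [[0, 0, -0.001], -0.08, 1]
    - [[-0.0015, 0.0015, -0.0012], -0.08, 1]
    - [[-0.003, 0.003, -0.0012], -0.08, 1]
    - [[-0.0045, 0.0045, -0.0012], -0.08, 1]
    - [[-0.006, 0.006, -0.0012], -0.08, 1]
    - [[-0.007, 0.007, -0.0012], -0.08, 1]
    - [[-0.007, 0.007, -0.0012], -0.08, 1]

```text
time: 28.32
tool_pos: [0.4768, -0.1047, 0.0175]
ee_rot: [-3.142, -0.0, 2.43]
wrist_force: [0.7, 0.6, -3.9]
width: 0.0136
finger_force: 30.0
```

```bash
python3 -c "
from h import *
fit('w13.npz')
s=dict(np.load('w13.npz'));prof(s,[-.07,-.04,0,.04,.06],y0=.1,y1=.125);profx(s,[.1,.09,.08],x0=.07)"
```

```text
square yaw -0.0255 y at corner 0.1128 26
square x edge [np.float64(0.0722), np.float64(0.0749), np.float64(0.0752), np.float64(0.0752)]
rail [np.float64(-0.0252), np.float64(-0.0232), np.float64(-0.0261), np.float64(-0.0239), np.float64(-0.024)]
28.38 [ 0.477 -0.105  0.018] [-3.141 -0.     2.43 ] [-0.835 -0.43  -2.413] [-0.063 -0.172  0.014]
-0.07 218 218 220 220 220 220 222 223 213 158 163 163 162 164 156 141 139 41 50 49 49 49 50 91 83
-0.04 176 176 180 177 174 174 180 175 173 160 162 162 162 162 146 140 76 33 36 34 34 34 37 115 37
0 141 143 146 161 167 165 168 169 168 155 164 164 163 144 140 78 34 34 32 32 33 39 115 40 44
0.04 166 167 167 169 164 163 164 166 166 149 160 162 143 136 73 34 40 30 31 29 38 124 37 40 41
0.06 215 216 217 216 214 212 214 215 214 171 153 136 141 181 45 44 42 42 42 45 105 48 40 41 54
0.1 215 214 213 212 212 112 22 23 26 24 34 41 37 29 27 29 27 27 29 27 25 25 24 22 55 162 95 49 55 53
0.09 215 213 213 212 213 133 23 23 24 22 35 42 39 25 27 30 27 28 28 28 28 24 23 24 80 161 81 47 53 54
0.08 215 213 213 211 211 152 28 23 20 23 37 43 38 27 27 28 29 30 28 26 27 27 24 24 71 143 79 47 54 56
```

carry_out:
  steps:
    - [[-0.0015, 0.0015, 0], 0, 1]
    - [[-0.003, 0.003, 0], 0, 1]
    - [[-0.004, 0.004, 0], 0, 1]
    - [[-0.005, 0.005, 0], 0, 1]
    - [[-0.005, 0.005, 0], 0, 1]
    - [[-0.005, 0.005, 0], 0, 1]

```text
time: 29.12
tool_pos: [0.4837, -0.1041, 0.0176]
ee_rot: [-3.142, -0.0, 2.43]
wrist_force: [-0.0, -0.5, -2.6]
width: 0.0136
finger_force: 30.0
```

```bash
python3 -c "
from h import *
fit('w14.npz')
s=dict(np.load('w14.npz'));prof(s,[-.07,-.04,0,.04,.06],y0=.1,y1=.125);profx(s,[.1,.09,.08],x0=.07)"
```

```text
square yaw -0.0239 y at corner 0.1129 19
square x edge [np.float64(0.0761), np.float64(0.0821), np.float64(0.0821), np.float64(0.0821)]
rail [np.float64(-0.0251), np.float64(-0.0268), np.float64(-0.0234), np.float64(-0.0242)]
29.18 [ 0.484 -0.104  0.018] [-3.141  0.     2.43 ] [ 0.872  0.811 -3.824] [-0.003 -0.139 -0.005]
-0.07 218 219 220 221 220 221 222 222 213 158 162 161 162 162 157 140 136 40 48 49 48 49 49 88 100
-0.04 166 168 169 169 169 169 171 172 170 150 163 162 162 162 148 138 69 34 34 30 34 34 36 114 39
0 167 168 167 167 166 165 168 170 169 149 163 163 163 149 140 80 34 37 30 33 30 38 102 38 42
0.04 166 167 168 167 165 163 165 168 168 151 163 162 141 139 89 45 50 43 44 45 46 126 38 41 41
0.06 216 217 217 217 213 212 213 215 213 162 157 136 136 133 45 45 44 44 43 44 125 73 54 57 58
0.1 216 216 216 222 248 251 219 215 214 213 213 213 125 32 25 28 28 27 27 28 27 25 28 23 87 173 79 52 55 54
0.09 218 215 216 218 217 217 216 215 213 212 212 212 141 30 28 28 28 29 28 30 26 24 22 24 84 165 70 52 54 55
0.08 217 216 215 217 217 217 217 214 213 213 212 211 156 32 27 29 29 29 26 27 24 22 22 21 83 174 70 53 56 54
```

carry_out:
  steps:
    - [[-0.001, 0.001, 0], 0, 1]
    - [[-0.002, 0.002, 0], 0, 1]
    - [[-0.003, 0.003, 0], 0, 1]
    - [[-0.0035, 0.0035, 0], 0, 1]
    - [[-0.0035, 0.0035, 0], 0, 1]

```text
time: 29.8
tool_pos: [0.4858, -0.1038, 0.0172]
ee_rot: [-3.137, -0.005, 2.43]
wrist_force: [-8.5, -0.1, 1.2]
width: 0.0138
finger_force: 30.0
```

carry_out:
  steps:
    - [[0.001, 0.002, 0], -0.05, 1]
    - [[0.002, 0.0035, 0], -0.1, 1]
    - [[0.003, 0.005, 0], -0.15, 1]
    - [[0.0035, 0.005, 0], -0.15, 1]
    - [[0.0035, 0.005, 0], -0.15, 1]

```text
time: 30.42
tool_pos: [0.4857, -0.1013, 0.0171]
ee_rot: [-3.131, -0.002, 2.454]
wrist_force: [-9.7, -8.9, -0.0]
width: 0.0137
finger_force: 30.3
```

```bash
python3 -c "
from h import *
fit('w15.npz')
s=dict(np.load('w15.npz'));prof(s,[-.07,-.04,0,.04,.06],y0=.105,y1=.125);profx(s,[.105,.09,.08],x0=.07)"
```

```text
square yaw -0.0242 y at corner 0.1131 14
square x edge [np.float64(0.0839), np.float64(0.0839), np.float64(0.0842), np.float64(0.0839)]
rail [np.float64(-0.0252), np.float64(-0.0236), np.float64(-0.0267), np.float64(-0.024), np.float64(-0.0245)]
30.48 [ 0.486 -0.101  0.017] [-3.131e+00 -2.000e-03  2.454e+00] [-10.706  -8.32    0.21 ] [-1.586  1.593 -0.403]
-0.07 219 222 220 221 222 224 217 161 162 160 139 139 62 48 50 50 46 47 106 66 51
-0.04 172 180 179 179 182 182 180 151 162 149 139 94 32 36 33 33 32 48 103 38 40
0 169 167 161 166 169 168 166 156 154 140 109 32 33 31 31 29 46 105 39 40 41
0.04 167 166 161 165 161 157 160 143 139 117 33 43 35 45 44 48 109 38 41 43 51
0.06 218 216 201 188 203 206 193 136 132 48 44 44 44 42 42 114 65 57 57 56 57
0.105 217 217 217 217 217 218 217 217 200 195 194 194 194 187 96 29 27 30 30 25 26 24 22 22 115 154 53 53 57 56
0.09 216 218 219 217 217 217 218 217 216 215 214 213 212 211 117 31 27 28 29 29 25 23 23 22 95 162 64 53 57 56
0.08 216 217 218 216 216 217 218 218 183 92 38 36 35 34 36 35 36 35 36 35 33 32 27 32 107 144 57 53 53 53
```

The square is now flush on the fixed rail, with its corner bearing on the loose rail beyond the pivot. I'll push harder in y to turn the rail back.

carry_out:
  steps:
    - [[0.0003, 0.001, 0], 0, 1]
    - [[0.0005, 0.002, 0], -0.05, 1]
    - [[0.0007, 0.003, 0], -0.1, 1]
    - [[0.0007, 0.003, 0], -0.1, 1]
    - [[0.0007, 0.003, 0], -0.1, 1]

```text
time: 31.1
tool_pos: [0.4856, -0.0999, 0.017]
ee_rot: [-3.127, -0.004, 2.471]
wrist_force: [-13.2, -13.0, 2.5]
width: 0.0138
finger_force: 30.8
```

```bash
python3 -c "
from h import *
fit('w16.npz')
s=dict(np.load('w16.npz'));prof(s,[-.07,-.04,0,.04,.06],y0=.105,y1=.125);profx(s,[.105,.09],x0=.075)"
```

```text
square yaw -0.0266 y at corner 0.113 16
square x edge [np.float64(0.0839), np.float64(0.0839), np.float64(0.0842), np.float64(0.0839)]
rail [np.float64(-0.0252), np.float64(-0.0238), np.float64(-0.0232), np.float64(-0.0244), np.float64(-0.0244)]
31.15 [ 0.486 -0.1    0.017] [-3.127 -0.004  2.471] [-12.799 -11.492   2.11 ] [-2.167  2.262 -0.556]
-0.07 218 219 221 220 220 222 223 223 179 159 139 139 87 49 48 50 48 48 115 66 51
-0.04 171 172 173 173 174 185 186 185 160 151 139 112 30 37 32 30 32 49 111 39 40
0 168 168 167 167 162 163 169 171 150 142 108 29 35 31 28 31 49 92 40 41 40
0.04 168 169 167 166 158 155 169 159 145 118 30 41 30 29 31 53 94 39 41 38 42
0.06 218 217 217 210 196 203 198 212 158 70 29 39 45 43 42 116 59 48 55 58 58
0.105 250 249 243 219 214 214 213 212 212 121 28 29 29 29 26 28 27 24 25 105 164 60 52 55 53 54
0.09 218 217 218 216 214 211 209 207 205 120 33 29 29 26 28 27 24 23 26 94 163 62 53 56 55 55
```

carry_out:
  steps:
    - [[0.0003, 0.0015, 0], 0, 1]
    - [[0.0006, 0.003, -0.0003], 0, 1]
    - [[0.0006, 0.0035, -0.0005], 0, 1]
    - [[0.0006, 0.0035, -0.0005], 0, 1]
    - [[0.0006, 0.0035, -0.0005], 0, 1]

```text
time: 31.78
tool_pos: [0.4854, -0.0987, 0.0169]
ee_rot: [-3.122, -0.005, 2.472]
wrist_force: [-16.5, -16.4, 1.8]
width: 0.014
finger_force: 30.6
```

```bash
python3 -c "
from h import *
fit('w17.npz')
s=dict(np.load('w17.npz'));prof(s,[-.07,-.04,0,.04,.06],y0=.105,y1=.125);profx(s,[.105,.09],x0=.075)"
```

```text
square yaw -0.0252 y at corner 0.1133 11
square x edge [np.float64(0.0839), np.float64(0.0839), np.float64(0.0839), np.float64(0.0842)]
rail [np.float64(-0.0251), np.float64(-0.024), np.float64(-0.0241), np.float64(-0.0243), np.float64(-0.0243)]
31.82 [ 0.485 -0.099  0.017] [-3.122 -0.005  2.472] [-16.949 -17.382   1.168] [-3.062  2.943 -0.467]
-0.07 217 218 219 220 221 219 222 223 223 194 141 138 99 46 46 49 48 47 157 74 54
-0.04 167 172 177 219 219 219 218 222 222 189 140 137 47 47 33 32 32 68 91 38 40
0 160 168 169 167 167 163 168 169 170 156 122 28 40 32 30 32 53 76 40 43 42
0.04 166 168 167 168 162 164 161 157 159 145 40 39 32 30 30 60 104 39 42 40 42
0.06 216 217 217 217 214 198 212 203 201 153 34 38 44 42 47 113 42 55 53 56 55
0.105 230 233 226 216 215 213 212 212 210 115 30 27 28 26 27 24 23 22 22 89 160 51 57 57 55 53
0.09 218 218 217 217 213 181 181 170 175 107 31 30 29 29 28 26 23 22 26 113 159 50 53 55 55 55
```

carry_out:
  steps:
    - [[0.001, 0.001, 0], 0, 1]
    - [[0.0018, 0.0018, 0], 0, 1]
    - [[0.0018, 0.0018, 0], 0, 1]
    - [[0.0018, 0.0018, 0], 0, 1]

```text
time: 32.33
tool_pos: [0.4853, -0.0984, 0.0172]
ee_rot: [-3.118, -0.002, 2.472]
wrist_force: [-15.8, -23.0, 1.1]
width: 0.014
finger_force: 30.4
```

```bash
python3 -c "
from h import *
fit('w18.npz')
s=dict(np.load('w18.npz'));prof(s,[-.07,-.04,0,.04,.06],y0=.105,y1=.125)"
```

```text
square yaw -0.0237 y at corner 0.1135 11
square x edge [np.float64(0.0839), np.float64(0.0839), np.float64(0.0839), np.float64(0.0839)]
rail [np.float64(-0.0235), np.float64(-0.0221), np.float64(-0.0221), np.float64(-0.0238), np.float64(-0.0228), np.float64(-0.0227)]
32.38 [ 0.485 -0.098  0.017] [-3.118e+00 -2.000e-03  2.472e+00] [-16.109 -23.012   1.627] [-4.061  2.924 -0.336]
-0.07 218 218 218 220 221 220 221 222 224 217 154 139 96 48 50 49 47 49 201 54 55
-0.04 167 168 168 178 180 218 219 184 176 206 145 124 47 51 48 47 38 113 60 39 41
0 157 166 169 168 167 166 164 168 171 163 126 34 37 33 32 29 89 65 39 41 41
0.04 166 168 168 168 165 158 156 164 167 151 39 38 30 31 29 74 82 41 41 42 42
0.06 216 217 218 217 214 208 203 201 210 166 30 36 42 43 43 110 36 43 43 52 50
```

carry_out:
  steps:
    - [[0.0007, 0.0014, 0], 0, 1]
    - [[0.0014, 0.0028, 0], 0, 1]
    - [[0.0014, 0.0028, 0], 0, 1]
    - [[0.0014, 0.0028, 0], 0, 1]

```text
time: 32.88
tool_pos: [0.4849, -0.0979, 0.0172]
ee_rot: [-3.113, -0.0, 2.472]
wrist_force: [-19.7, -27.6, 2.7]
width: 0.0142
finger_force: 30.3
```

```bash
python3 -c "
from h import *
fit('w19.npz')
s=dict(np.load('w19.npz'));prof(s,[-.07,-.04,0,.04,.06],y0=.105,y1=.125)"
```

```text
square yaw -0.0126 y at corner 0.1143 31
square x edge [np.float64(0.0839), np.float64(0.0839), np.float64(0.0839), np.float64(0.0839)]
rail [np.float64(-0.018), np.float64(-0.0168), np.float64(-0.0168), np.float64(-0.0174), np.float64(-0.0178), np.float64(-0.0173), np.float64(-0.0173)]
32.92 [ 0.485 -0.098  0.017] [-3.113 -0.     2.472] [-18.817 -27.563   2.776] [-5.262  3.47  -0.288]
-0.07 218 217 218 218 219 221 220 221 222 223 216 149 35 38 46 47 49 139 56 53 53
-0.04 167 166 167 167 169 173 175 175 178 177 168 91 38 38 43 47 46 149 52 42 40
0 150 160 168 169 167 166 166 166 171 171 135 37 40 31 33 32 124 34 39 43 41
0.04 166 167 168 168 166 166 166 165 163 161 69 39 30 30 26 88 56 39 43 42 40
0.06 217 216 217 217 216 212 206 215 207 190 59 50 43 43 47 111 37 41 44 51 52
```

carry_out:
  steps:
    - [[-0.0002, 0.001, 0], -0.1, 1]
    - [[-0.0004, 0.0018, 0], -0.2, 1]
    - [[-0.0004, 0.0018, 0], -0.2, 1]
    - [[-0.0004, 0.0018, 0], -0.2, 1]

```text
time: 33.42
tool_pos: [0.4848, -0.0978, 0.0168]
ee_rot: [-3.109, -0.003, 2.506]
wrist_force: [-22.0, -30.3, 3.2]
width: 0.0146
finger_force: 30.6
```

```bash
python3 -c "
from h import *
fit('w20.npz')
s=dict(np.load('w20.npz'));prof(s,[-.07,-.04,0,.04,.06],y0=.105,y1=.125)"
```

```text
square yaw -0.0121 y at corner 0.1142 31
square x edge [np.float64(0.0839), np.float64(0.0839), np.float64(0.0839), np.float64(0.0839)]
rail [np.float64(-0.0167), np.float64(-0.0179), np.float64(-0.0175), np.float64(-0.0171), np.float64(-0.0176), np.float64(-0.0171)]
33.48 [ 0.485 -0.098  0.017] [-3.109e+00 -3.000e-03  2.506e+00] [-22.853 -30.414   3.559] [-5.755  4.    -0.475]
-0.07 218 217 218 219 220 221 221 221 223 223 209 131 34 39 46 48 47 134 51 53 54
-0.04 169 169 174 218 219 219 218 219 221 222 191 67 39 37 45 48 60 175 52 53 52
0 139 141 143 142 142 141 161 168 168 170 122 36 38 34 30 30 132 39 40 39 41
0.04 166 166 167 167 166 159 164 163 159 161 78 41 30 30 29 90 53 40 40 43 42
0.06 217 216 217 217 215 211 203 212 209 177 51 46 44 40 45 127 47 40 42 42 40
```

The rail is back to about -0.017, within tolerance. I'll do one ease-and-push cycle for margin, then settle at a moderate force.

carry_out:
  steps:
    - [[-0.0028, -0.0028, 0], 0, 1]
    - [[-0.005, -0.005, 0], 0, 1]
    - [[-0.006, -0.004, 0], 0, 1]
    - [[-0.006, -0.004, 0], 0, 1]
    - [[-0.004, -0.002, 0], 0, 1]
    - [[-0.002, 0, 0], 0, 1]
    - [[-0.0005, 0.0015, 0], 0, 1]
    - [[-0.0005, 0.0015, 0], 0, 1]

```text
time: 34.48
tool_pos: [0.4848, -0.0977, 0.0167]
ee_rot: [-3.106, -0.004, 2.507]
wrist_force: [-23.7, -32.7, 4.2]
width: 0.0139
finger_force: 30.3
```

```bash
python3 -c "
from h import *
fit('w21.npz')
s=dict(np.load('w21.npz'));prof(s,[-.07,-.04,0,.04,.06],y0=.105,y1=.125)"
```

```text
square yaw -0.0091 y at corner 0.1144 33
square x edge [np.float64(0.0842), np.float64(0.0839), np.float64(0.0839), np.float64(0.0839)]
rail [np.float64(-0.0152), np.float64(-0.0152), np.float64(-0.0139), np.float64(-0.0134), np.float64(-0.0148), np.float64(-0.0146)]
34.52 [ 0.485 -0.098  0.017] [-3.106 -0.004  2.506] [-25.517 -33.738   4.471] [-6.129  4.591 -0.366]
-0.07 218 217 218 219 220 221 220 221 222 223 201 101 37 39 44 49 48 162 49 52 54
-0.04 170 171 187 219 220 219 218 220 221 223 183 46 54 53 45 46 106 101 55 55 53
0 140 142 142 142 161 166 166 168 168 168 122 39 37 30 31 36 113 37 39 41 40
0.04 166 167 168 168 166 160 164 159 168 161 70 41 30 31 32 91 53 40 38 41 40
0.06 217 216 217 217 215 206 213 209 206 184 53 45 47 44 43 167 42 44 41 42 41
```

carry_out:
  steps:
    - [[-0.0007, -0.002, 0], 0, 1]
    - [[-0.0014, -0.004, 0], 0.05, 1]
    - [[-0.0021, -0.006, 0], 0.1, 1]
    - [[-0.0021, -0.006, 0], 0.1, 1]
    - [[-0.0021, -0.006, 0], 0.1, 1]

```text
time: 35.15
tool_pos: [0.485, -0.098, 0.0167]
ee_rot: [-3.118, -0.007, 2.489]
wrist_force: [-20.0, -19.2, 3.4]
width: 0.0145
finger_force: 29.8
```

```bash
python3 -c "
from h import *
from car import car
fit('w22.npz')
s=dict(np.load('w22.npz'));prof(s,[-.07,-.04,0,.04,.06],y0=.105,y1=.125);profx(s,[.105,.09],x0=.075);car()"
```

```text
square yaw -0.0086 y at corner 0.1142 19
square x edge [np.float64(0.0842), np.float64(0.0839), np.float64(0.0839), np.float64(0.0839)]
rail [np.float64(-0.0152), np.float64(-0.0131), np.float64(-0.0145), np.float64(-0.0145)]
35.2 [ 0.485 -0.098  0.017] [-3.118 -0.007  2.489] [-20.406 -17.396   3.527] [-3.625  3.62  -0.223]
-0.07 218 217 217 220 221 221 220 222 223 221 164 72 51 52 48 48 50 155 49 55 54
-0.04 168 170 180 219 219 218 219 221 222 215 148 38 55 51 48 48 89 117 53 41 41
0 146 157 164 167 168 162 164 169 171 162 80 39 39 32 30 32 123 35 39 39 42
0.04 166 168 168 168 166 162 165 165 158 152 49 39 28 30 28 89 68 40 41 39 40
0.06 217 217 217 217 215 207 199 201 209 170 40 45 43 43 45 112 39 40 44 50 51
0.105 236 244 240 217 214 214 213 212 211 120 29 29 29 29 28 27 24 24 26 89 145 48 56 55 55 54
0.09 217 218 218 217 215 200 189 194 197 100 27 27 29 27 29 25 23 22 24 97 155 55 54 56 56 55
top 92
(np.float64(-0.13), np.int64(2)) (np.float64(-0.12), np.int64(32)) (np.float64(-0.11), np.int64(36)) (np.float64(-0.1), np.int64(22))
scene 3
(np.float64(-0.13), np.int64(1)) (np.float64(-0.12), np.int64(2))
```

carry_out:
  steps:
    - [[-0.0004, -0.0018, 0], 0, 1]
    - [[-0.0007, -0.0035, 0], 0, 1]
    - [[-0.0007, -0.0035, 0], 0, 1]
    - [[-0.0007, -0.0035, 0], 0, 1]
    - [[-0.0007, -0.0035, 0], 0, 1]
    - [[-0.0007, -0.0035, 0], 0, 1]
    - [[-0.0007, -0.0035, 0], 0, 1]
    - [[-0.0007, -0.0035, 0], 0, 1]

```text
time: 36.3
tool_pos: [0.4851, -0.0983, 0.0168]
ee_rot: [-3.125, -0.007, 2.49]
wrist_force: [-15.2, -12.1, 2.7]
width: 0.0142
finger_force: 29.7
```

```bash
python3 -c "
from h import *
fit('w23.npz')
s=dict(np.load('w23.npz'));prof(s,[-.07,-.04,0,.04,.06],y0=.105,y1=.125)"
```

```text
square yaw -0.0087 y at corner 0.114 12
square x edge [np.float64(0.0839), np.float64(0.0839), np.float64(0.0839), np.float64(0.0842)]
rail [np.float64(-0.0153), np.float64(-0.0135), np.float64(-0.0144), np.float64(-0.0147)]
36.35 [ 0.485 -0.098  0.017] [-3.125 -0.007  2.49 ] [-15.653 -11.904   2.245] [-2.395  2.914 -0.322]
-0.07 218 218 219 221 221 221 221 223 224 209 141 62 53 50 48 47 48 160 47 54 55
-0.04 167 172 175 219 218 179 180 218 222 203 128 31 54 50 34 31 64 79 40 41 40
0 155 157 168 168 167 164 165 170 170 159 57 40 36 29 32 30 139 41 39 42 42
0.04 166 168 168 167 166 159 159 159 167 151 44 40 31 32 32 87 78 41 42 43 41
0.06 216 217 217 217 215 199 215 207 193 168 44 52 44 43 43 113 49 42 41 53 51
```

Friction on the fixed rail looks high: Fy/Fx stayed near 1 while the square was sliding. I'll trade some x press for y press so the loose-rail contact is certain.

carry_out:
  steps:
    - [[0.001, -0.0006, 0], 0, 1]
    - [[0.002, -0.0012, 0], 0, 1]
    - [[0.003, -0.0016, 0], 0, 1]
    - [[0.003, -0.0016, 0], 0, 1]
    - [[0.003, -0.0016, 0], 0, 1]

```text
time: 36.98
tool_pos: [0.485, -0.0981, 0.0172]
ee_rot: [-3.128, -0.001, 2.49]
wrist_force: [-9.2, -12.5, -2.9]
width: 0.0144
finger_force: 29.7
```

```bash
python3 -c "
from h import *
fit('w24.npz')
s=dict(np.load('w24.npz'));prof(s,[-.07,-.04,0,.04,.06],y0=.105,y1=.125);profx(s,[.105,.09],x0=.075)"
```

```text
square yaw -0.004 y at corner 0.1145 14
square x edge [np.float64(0.0842), np.float64(0.0842), np.float64(0.0839), np.float64(0.0839)]
rail [np.float64(-0.0139), np.float64(-0.0151), np.float64(-0.0146), np.float64(-0.0147)]
37.02 [ 0.485 -0.098  0.017] [-3.128e+00 -1.000e-03  2.490e+00] [ -8.56  -12.773  -3.136] [-2.487  1.522 -0.234]
-0.07 218 218 219 220 222 221 222 223 224 219 159 60 40 39 47 48 50 213 52 53 52
-0.04 167 168 174 177 179 190 187 186 186 179 132 26 42 36 32 36 62 104 39 39 42
0 141 141 156 168 168 165 166 169 171 164 77 41 37 35 32 35 116 34 41 40 42
0.04 166 167 167 166 166 165 158 167 165 158 52 39 29 30 30 81 63 40 42 41 41
0.06 216 217 217 217 216 211 207 215 206 178 53 49 44 44 44 114 42 40 42 42 43
0.105 220 221 217 217 215 213 212 212 213 117 29 27 27 26 26 26 24 23 21 90 156 66 51 53 54 53
0.09 216 216 216 216 208 196 197 193 188 106 30 27 26 26 30 27 21 24 21 84 162 69 51 56 56 56
```

carry_out:
  steps:
    - [[0.0008, 0.0004, 0.0003], 0, 1]
    - [[0.0014, 0.0007, 0.0004], 0, 1]
    - [[0.0014, 0.0007, 0.0004], 0, 1]
    - [[0.0014, 0.0007, 0.0004], 0, 1]
    - [[0.0014, 0.0007, 0.0004], 0, 1]
    - [[0.0014, 0.0007, 0.0004], 0, 1]

```text
time: 37.78
tool_pos: [0.4848, -0.098, 0.0172]
ee_rot: [-3.127, 0.002, 2.49]
wrist_force: [-8.3, -15.6, -2.8]
width: 0.0143
finger_force: 29.7
```

```bash
python3 -c "
from h import *
fit('w25.npz')
s=dict(np.load('w25.npz'));prof(s,[-.07,-.04,0,.04,.06],y0=.105,y1=.125)"
```

```text
square yaw -0.0084 y at corner 0.1143 32
square x edge [np.float64(0.0839), np.float64(0.0839), np.float64(0.0839), np.float64(0.0839)]
rail [np.float64(-0.0133), np.float64(-0.0141), np.float64(-0.015), np.float64(-0.0153), np.float64(-0.0144), np.float64(-0.0147)]
37.83 [ 0.485 -0.098  0.017] [-3.127e+00  2.000e-03  2.490e+00] [ -7.989 -14.714  -2.936] [-3.026  1.399 -0.332]
-0.07 219 219 218 219 221 222 221 222 223 224 192 74 38 36 47 47 49 182 47 54 53
-0.04 166 167 173 186 184 183 179 180 179 179 149 37 41 38 33 34 58 82 41 40 41
0 141 142 143 143 155 166 166 169 170 167 110 38 38 29 30 33 134 34 41 40 41
0.04 165 167 168 167 166 160 163 166 163 160 64 40 32 27 30 88 56 39 39 42 40
0.06 216 216 217 217 215 201 208 210 210 185 54 52 48 43 43 140 45 40 43 43 42
```

```bash
python3 -c "
from bench import robot
print(robot.close_job())"
```

```text
the job is handed in; nothing more can be done
None
```

I handed the job in at about 38 s with the square still gripped and pressed on both rails (about 8 N on the wrist towards the fixed rail, 15 N towards the loose one); my measurements put everything within the limits — loose rail about 0.0145 rad past square (limit 0.02), carrier at about 0.17 m — but no verdict came back, and on the way the leg dragged the carrier back, so I set the square down to move it again.

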